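Feed the vial carrier along the fence on to the reader's narrow ledge

ROBOT

A 7-joint arm with a two-finger parallel gripper is mounted at the origin on the work surface. World frame = base frame: x ahead of the robot, y to its left, z up, the work surface at z = 0. Lengths are in m, angles in rad, forces in N, time in s.
With the tool pointing down it reaches from about 0.4 to 0.85 m from the base axis. Payload 4.5 kg.
Tool frame: the origin (TCP) lies at the very end of the fingers, on their centre line; the grasp point (between the pads) lies 19 mm behind it; z points along the fingers, x is the direction in which the jaws open and shut, and the axes are right-handed (so a half turn about z gives the same grasp; the last joint's range is limited). The gripper opens to 88 mm and grips with 3 to 60 N. Pads are 18 mm wide; open, the fingers measure 123 mm over their backs; the gripper's body (75 mm by 187 mm) begins 45 mm behind the grasp point.
Start: joints at [1.222, 0.689, -0.195, 1.565, 0.157, 0.902, -0.215], TCP at [0.233, -0.58, 0.206] pointing down, gripper open.
Joint ranges: [-3.01, 3.01], [-0.46, 2.08], [-1.47, 1.51], [0.13, 2.56], [-1, 4.14], [0.04, 2.09], [-2.66, 2.66]. Speed limits (rad/s): [2.57, 2.57, 3.14, 3.14, 3.14, 3.14, 3.14].

INTERFACE

Orientations are given as a unit quaternion [x, y, z, w].
In Python, from plant import * gives the robot as it stands.
- The arm moves only by the tool apply_moves, never from a script. Its argument "series" is a list of rows, each an object of numbers: "x", "y", "z": the shift along the tool's x, y, z in units of 80 cm (1.0 is 80 cm); "wx", "wy", "wz": the turn, a rotation vector about the tool's x, y, z in units of pi rad (1.0 is pi rad); "fingers": the opening, from -1 (shut) to 1 (fully open), so that 0 is half open. In form: [{"x": .., "y": .., "z": .., "wx": .., "wy": .., "wz": .., "fingers": ..}, ...]. A call has 1 to 8 rows; each row shifts and turns the pose as measured when the row begins, along the tool's axes as they then stand; what a row does not reach is not made up. A row lasts 1/8 s, in which the tool goes at most 62.5 mm and 10.7 degrees, less where a joint would pass 70% of its speed; a pose out of reach is approached as far as the arm can. A call with a number of a shift or a turn outside -1 to 1 is refused whole. A call with a gripper value outside its range is refused whole. The fingers move at their own pace and stop on an object; "force" is the grip in N (left out, the last holds). Time passes only in rows, so rows that do not move let the fingers close. It gives the time, the measured TCP pose, the force and the opening at its end, in the units of the state.
- get_state(): the state, without advancing time (a new reading comes with each control period).
- snapshot(name): name is "side" or "top" or "wrist"; returns (picture, depth): 420x560x3 uint8, red, green, blue; 420x560 float32, m along the optical axis (not along the pixel's ray), 0 where there is no reading.
- camera_model(name): a dict with "camera_matrix" (3x3 intrinsics, pixels), "dist_coeffs" ([k1, k2, p1, p2, k3] as OpenCV has them; the pictures are not rectified), "world_from_camera" (4x4, takes a point from camera to world coordinates). Camera axes: x right, y up, looking along -z (the intrinsics and any distortion apply to the point x, -y, -z); pixel columns grow to the right and rows downward; lengths in m; the calibration is good to about 2 mm. A picture is of the moment at which its call begins: read the wrist's pose just before it. camera_model takes no time and is no camera call; for the wrist camera it gives the pose at the moment of the call.
- finish_job(): hands the job in, once; it reports no verdict.
The state is a dict: "clock": time; "q": joint angles; "qd": joint speeds; "joint_torque": joint torques, N m; "tool_pos": TCP position; "eef_rot": TCP orientation; "contact_force": force on the tool from outside, world axes, zero at the start; "moment": the same for the moment, N m; "opening": opening from 0.0 (shut) to 1.0 (fully open).
Only numpy, scipy, OpenCV 4.12 (cv2) and the standard library are available. Lean on these libraries where they do the work, as an engineer would, in place of code of your own. Each camera call takes 0.05 s, during which the arm holds its last target. There are 200 camera calls.

TASK

Pick up the notched wooden push stick and, never touching the vial carrier with the gripper, use it to press the carrier square against the fence while it is still wholly on the wide deck. Then, keeping it against the fence, feed it out along the narrow raised ledge until it sits fully home against the reader, level and flush with the fence. Lay the stick flat, handle up, back on its rubber mat and let go; leave the other things on the table standing where they are.

Things in the scene. Friction and masses are not known exactly. Their poses are not given: they have to be found in the camera images.
- station: Fixed grey metal feed station with a white reader box on the table. Frame: origin at table height; +y is the feed direction towards the reader, +x points to the fence, z up. Deck and ledge tops are level, at z = 40 mm. Wide deck: x -90 to +60, y -220 to 0 mm. Reader box: x -70 to +90, y +150 to +280, 70 mm high.
- ledge (a point): Middle of the narrow ledge's top, (40, 75, 40) mm in the station's frame. The ledge goes on from the deck along the fence: 40 mm wide (x +20 to +60), y 0 to +150, 12 mm thick, free air on its -x side.
- fence (a point): Point of the fence's inner face at deck level where deck and ledge meet, (60, 0, 40) mm in the station's frame. The fence is a straight dark steel wall: inner face at x = +60, 10 mm thick, y -220 to +150, top at z = 60 (20 mm above the deck).
- home (a point): Where the carrier's origin is when home on the ledge, touching the fence and the reader's flat face (at y = +150, the stop): (30, 110, 40) mm in the station's frame.
- carrier: Loose white plastic block, four short capped glass vials fixed on top; about 0.2 kg. Block 60 (its x) by 80 (its y) by 24 mm high, 59 mm overall. Origin: centre of its underside. Starts on the wide deck, 20 to 45 mm off the fence, turned up to 0.35 rad. Against the fence it overhangs the 40 mm ledge by 20 mm; its mass centre is over its middle, so 10 mm off the fence it tips off.
- stick: Loose light-wood push stick, 0.1 kg, flat on the mat, handle up. Origin on its underside, x towards the tip, y to its left, z up. Plate 10 mm thick: broad part x -75 to +30, y -20 to +20 mm; a finger goes on from it, x +30 to +100, y +8 to +20. On the plate stands a handle block, 50 (x) by 16 (y) mm, centred at x -10, y 0, z 10 to 65. Centre of mass under the handle.
- stick_notch (a point): Inner corner of the stick's notch, (30, 8, 5) mm in its frame: pushing shoulder facing +x (y -20 to +8) and pressing face of the finger facing -y (x +30 to +100). With the stick's x along the station's feed direction (+y), the notch takes the carrier's trailing corner that is away from the fence.
- stick_handle (a point): Grip point in the stick's handle, (-10, 0, 45) mm in the stick's frame, 45 mm above its underside; grip across the 16 mm (stick y).
- mat: Fixed black rubber mat, 250 mm (its x) by 140 mm (its y), 3 mm thick; origin at the centre of its underside. The stick starts on it and goes back on it.
- dropper_a: Bystander: small dropper bottle, 26 mm across, 60 mm high, beyond the far end of the mat. Origin: centre of underside.
- dropper_b: Bystander: small dropper bottle, 26 mm across, 60 mm high, behind the fence. Origin: centre of underside.
- cup: Bystander: clear plastic cup, 60 mm across, 50 mm high, beside the mat. Origin: centre of underside.
- dish: Bystander: small steel dish, 60 mm across, 20 mm high, on the table in the open space beside the ledge (lower than the ledge). Origin: centre of underside.
- jar: Bystander: glass jar, 52 mm across, 55 mm high, between the robot and the station. Origin: centre of underside.
Things that resemble listed ones, but are neither listed nor needed, are in the scene too. There is more than one size of the stick; the job needs the largest.

How it is judged:
By the outcome, as a careful person would: the job done as asked, in the order asked, and still so for the second after the job is handed in, with the robot touching nothing.
It also fails if it takes over 70 s, if anything falls off the work surface, if the arm or the gripper's body presses on something with over 40 N, if the wrist force passes 120 N, or if a joint passes its speed limit or range.

## Working session

There is one attempt and no reset: what is moved stays moved. The work goes in short steps, Python scripts to look and compute and a tool call to move; the robot and the scene stay as the last step left them, time stands still between calls to the robot, and variables do not carry over. Pictures are saved under pics/ and viewed, about 8 in all and at most 12, crops included, and the job is handed in when it is done.

Besides the shell and the picture viewer there is one more tool, called after "Emit:" in YAML: its name, and indented under it one key for each argument. apply_moves: Moves the arm, as the interface text tells. Its arguments: {"type":"object","properties":{"series":{"type":"array","items":{"type":"object","properties":{"x":{"type":"number"},"y":{"type":"number"},"z":{"type":"number"},"wx":{"type":"number"},"wy":{"type":"number"},"wz":{"type":"number"},"fingers":{"type":"number"}}}},"force":{"type":"number"}},"required":["series"]}

```bash
mkdir -p pics; ls; python3 - <<'E'
from plant import *
import cv2,numpy as np
s=get_state();print({k:np.round(v,3) for k,v in s.items()})
for n in ("top","side"):
    p,d=snapshot(n);cv2.imwrite(f"pics/{n}0.png",p[:,:,::-1]);np.savez(f"{n}0.npz",p=p,d=d)
    c=camera_model(n);print(n,np.round(c["camera_matrix"],1),c["dist_coeffs"],np.round(c["world_from_camera"],3))
E
```

```text
pics
{'clock': np.float64(0.0), 'q': array([ 1.222,  0.69 , -0.194,  1.566,  0.157,  0.902, -0.215]), 'qd': array([-0.   , -0.003, -0.001, -0.001, -0.001, -0.001,  0.001]), 'joint_torque': array([-0.0000e+00, -5.2755e+01, -1.2670e+00, -1.5342e+01, -5.3000e-02,
        7.0000e-03,  0.0000e+00]), 'tool_pos': array([ 0.233, -0.579,  0.206]), 'eef_rot': array([ 0.829, -0.56 , -0.001, -0.   ]), 'contact_force': array([-0.097, -0.452, -0.534]), 'moment': array([0.014, 0.011, 0.035]), 'opening': np.float64(1.0)}
top [[518.4   0.  273.9]
 [  0.  518.4 217.9]
 [  0.    0.    1. ]] [-0.12328195  0.          0.          0.          0.        ] [[ 0.011  0.988 -0.153  0.288]
 [-1.     0.013  0.007 -0.072]
 [ 0.009  0.153  0.988  1.246]
 [ 0.     0.     0.     1.   ]]
side [[523.8   0.  283.8]
 [  0.  523.8 212.9]
 [  0.    0.    1. ]] [-0.16738162  0.          0.          0.          0.        ] [[ 0.995  0.064 -0.081  0.384]
 [-0.103  0.68  -0.726 -0.89 ]
 [ 0.009  0.73   0.683  0.85 ]
 [ 0.     0.     0.     1.   ]]
```

View pics/top0.png

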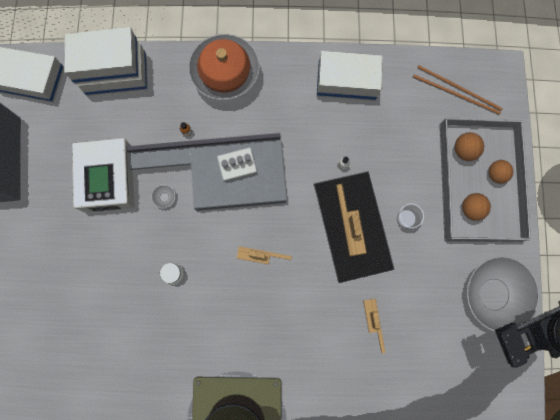

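View pics/side0.png

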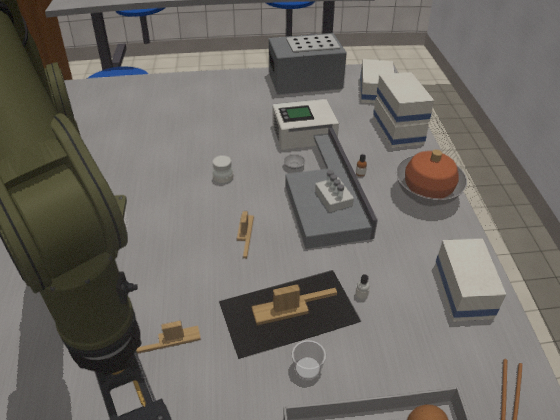

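```bash
cat > h.py <<'E'
from plant import *
import cv2,numpy as np
def pix2w(name_or_c,uv,z):
    c=camera_model(name_or_c) if isinstance(name_or_c,str) else name_or_c
    uv=np.asarray(uv,float).reshape(-1,1,2)
    n=cv2.undistortPoints(uv,np.array(c["camera_matrix"]),np.array(c["dist_coeffs"]))[:,0]
    T=np.array(c["world_from_camera"]);r=np.c_[n[:,0],-n[:,1],-np.ones(len(n))]@T[:3,:3].T
    return T[:3,3]+r*((z-T[2,3])/r[:,2])[:,None]
def cloud(c,d):
    h,w=d.shape;u,v=np.meshgrid(np.arange(w),np.arange(h))
    n=cv2.undistortPoints(np.dstack([u,v]).reshape(-1,1,2).astype(float),np.array(c["camera_matrix"]),np.array(c["dist_coeffs"]))[:,0]
    T=np.array(c["world_from_camera"]);dd=d.reshape(-1,1)
    return (np.c_[n[:,0],-n[:,1],-np.ones(len(n))]*dd@T[:3,:3].T+T[:3,3]).reshape(h,w,3)
def rect(mask,c,z):
    k,_=cv2.findContours(mask.astype(np.uint8),cv2.RETR_EXTERNAL,cv2.CHAIN_APPROX_NONE)
    k=max(k,key=cv2.contourArea);P=pix2w(c,k[:,0].astype(float),z)[:,:2]
    return cv2.minAreaRect((P*1000).astype(np.float32)),cv2.boundingRect(k)
E
python3 - <<'E'
from h import *
z=np.load("top0.npz");p,d=z["p"],z["d"];c=camera_model("top");W=cloud(c,d)
hsv=cv2.cvtColor(p,cv2.COLOR_RGB2HSV);Z=W[...,2]
print("table z",np.median(Z[230:330,180:230]))
def roi(x0,y0,x1,y1):
    m=np.zeros(d.shape,bool);m[y0:y1,x0:x1]=1;return m
R=roi(60,125,300,220)
for nm,m,zz in [("reader",R&(Z>.062)&roi(60,125,135,215),.07),("deck",R&(Z>.033)&(Z<.047)&roi(190,140,300,220),.04),("fence",R&(Z>.052)&(Z<.068)&roi(135,130,290,155),.06),
 ("carrier",(hsv[...,1]<40)&(hsv[...,2]>150)&roi(210,143,262,185),.064),
 ("mat",(hsv[...,2]<45)&roi(305,165,400,290),.003),
 ("stick",(hsv[...,1]>80)&roi(330,180,375,262),.013),
 ("handle",(Z>.055)&roi(335,200,375,262),.068)]:
    print(nm,m.sum(),*rect(m,c,zz))
big=cv2.resize(p[120:290,60:400],None,fx=2.35,fy=2.35,interpolation=cv2.INTER_CUBIC);cv2.imwrite("pics/c0.png",big[:,:,::-1])
E
```

```text
table z 0.00022127645352132408
reader 3615 ((572.7658081054688, 331.0916748046875), (161.62387084960938, 132.35382080078125), 5.567166805267334) (72, 138, 57, 71)
deck 4757 ((583.31591796875, 9.071914672851562), (152.962158203125, 220.14068603515625), 5.812551498413086) (190, 140, 96, 68)
fence 824 ((653.3012084960938, 80.82785034179688), (14.359336853027344, 345.2821960449219), 5.546865463256836) (135, 133, 145, 18)
carrier 621 ((600.3651123046875, 9.398361206054688), (61.75498962402344, 82.28595733642578), 15.839637756347656) (217, 147, 39, 33)
mat 4286 ((463.2664794921875, -274.76873779296875), (244.40423583984375, 134.14044189453125), 13.857929229736328) (315, 173, 78, 109)
stick 987 ((480.4627685546875, -267.0899353027344), (177.65036010742188, 44.12161636352539), 10.021943092346191) (336, 184, 31, 72)
handle 181 ((458.27716064453125, -269.740234375), (50.656959533691406, 18.3101749420166), 10.555516242980957) (351, 213, 11, 23)
```

View pics/c0.png

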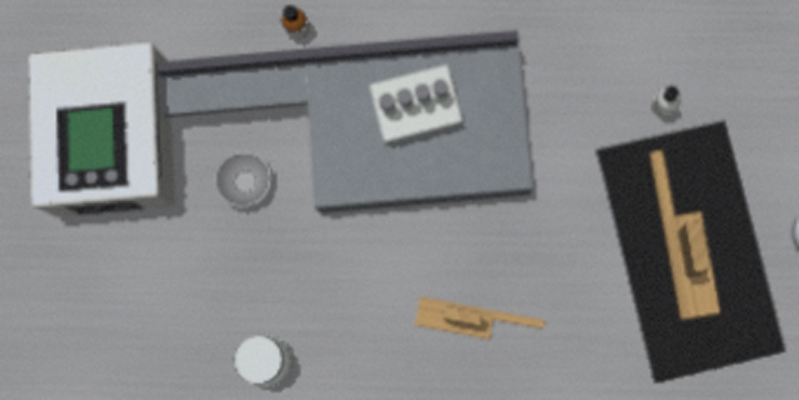

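```bash
cat >> h.py <<'E'
from scipy.spatial.transform import Rotation as Ro
def go(pos=None,yaw=None):
    "print the remaining move, in tool axes and move units, to TCP pos with tool down and tool x at world yaw (deg)"
    s=get_state();R=Ro.from_quat(s["eef_rot"]);p=np.array(s["tool_pos"]);M=R.as_matrix()
    cy=np.degrees(np.arctan2(M[1,0],M[0,0]));f=np.array(s["contact_force"])
    print("t %.2f tcp mm %s yaw %.2f tilt %s F %s open %.3f"%(s["clock"],np.round(p*1000,1),cy,np.round(M[:2,2],3),np.round(f,1),s["opening"]))
    if pos is not None:
        print(" shift units",np.round(M.T@(np.array(pos)-p)/.8,4))
    if yaw is not None:
        T=Ro.from_euler("z",yaw,degrees=True)*Ro.from_quat([1,0,0,0])
        print(" turn units",np.round((R.inv()*T).as_rotvec()/np.pi,4))
E
python3 - <<'E'
from h import *
go([.458,-.270,.17],-79.7)
z=np.load("top0.npz");W=cloud(camera_model("top"),z["d"]);print("bowl max z",W[260:330,465:535,2].max(),"fruit",W[120:240,445:525,2].max())
E
```

```text
t 0.10 tcp mm [ 233.2 -579.2  205.6] yaw -68.06 tilt [-0.001  0.001] F [-0.   0.5  0.2] open 1.004
 shift units [-0.2534 -0.4051  0.0449]
 turn units [0.0001 0.0005 0.0647]
bowl max z 1.2456919938997022 fruit 1.2456919938997022
```

Emit:
apply_moves:
  series:
    - {"x":-0.03,"y":-0.02,"z":-0.05,"fingers":1}
    - {"x":-0.036,"y":-0.06}
    - {"x":-0.036,"y":-0.06}
    - {"x":-0.036,"y":-0.06}
    - {"x":-0.036,"y":-0.06}
    - {"x":-0.036,"y":-0.06,"z":0.03}
    - {"x":-0.036,"y":-0.06,"z":0.03,"wz":0.03}
    - {"wz":0.035,"z":0.03}

```text
schema error: expected keys x, y, z, wx, wy, wz, fingers
```

```bash
python3 - <<'E'
from h import *
go([.458,-.270,.17],-79.7)
E
```

```text
t 0.10 tcp mm [ 233.2 -579.2  205.6] yaw -68.06 tilt [-0.001  0.001] F [-0.   0.5  0.2] open 1.004
 shift units [-0.2534 -0.4051  0.0449]
 turn units [0.0001 0.0005 0.0647]
```

All keys are needed in each row.

Emit:
apply_moves:
  series:
    - {"x":-0.03,"y":-0.02,"z":-0.05,"wx":0,"wy":0,"wz":0,"fingers":1}
    - {"x":-0.036,"y":-0.06,"z":0,"wx":0,"wy":0,"wz":0,"fingers":1}
    - {"x":-0.036,"y":-0.06,"z":0,"wx":0,"wy":0,"wz":0,"fingers":1}
    - {"x":-0.036,"y":-0.06,"z":0,"wx":0,"wy":0,"wz":0,"fingers":1}
    - {"x":-0.036,"y":-0.06,"z":0,"wx":0,"wy":0,"wz":0,"fingers":1}
    - {"x":-0.036,"y":-0.06,"z":0.03,"wx":0,"wy":0,"wz":0,"fingers":1}
    - {"x":-0.036,"y":-0.06,"z":0.03,"wx":0,"wy":0,"wz":0.03,"fingers":1}
    - {"x":0,"y":0,"z":0.03,"wx":0,"wy":0,"wz":0.035,"fingers":1}

```text
clock: 1.1
tool_pos: [0.4491, -0.2751, 0.1719]
eef_rot: [0.764, -0.645, 0.0, -0.002]
contact_force: [-0.8, -0.8, 0.0]
opening: 0.997
```

```bash
python3 - <<'E'
from h import *
go([.458,-.270,.17],-79.7)
c=camera_model("wrist");p,d=snapshot("wrist");np.savez("w1.npz",p=p,d=d);cv2.imwrite("pics/w1.png",p[:,:,::-1])
print(np.round(c["world_from_camera"],3),np.round(c["camera_matrix"],0))
W=cloud(c,d);hsv=cv2.cvtColor(p,cv2.COLOR_RGB2HSV)
print(W[::84,::112,2].round(3))
wood=(hsv[...,1]>80)&(hsv[...,0]<25)&(hsv[...,2]>80)&(W[...,1]>-.4)&(W[...,1]<-.2)
for nm,m,zz in[("handle",(W[...,2]>.058)&(W[...,2]<.075)&(abs(W[...,0]-.458)<.05)&(abs(W[...,1]+.27)<.04),.068),("stick",wood&(W[...,2]<.03),.013)]:
    print(nm,m.sum(),*rect(m,c,zz))
E
```

```text
t 1.10 tcp mm [ 449.1 -275.1  171.9] yaw -80.28 tilt [0.003 0.003] F [-0.8 -0.8  0. ] open 0.997
 shift units [-0.0043 -0.012   0.0024]
 turn units [-0.0011  0.0007 -0.0032]
[[ 0.169  0.935  0.311  0.531]
 [-0.986  0.161  0.051 -0.262]
 [-0.002 -0.315  0.949  0.351]
 [ 0.     0.     0.     1.   ]] [[378.   0. 280.]
 [  0. 378. 215.]
 [  0.   0.   1.]]
[[ 0.039  0.001 -0.001  0.001  0.001]
 [ 0.001 -0.     0.003  0.003 -0.   ]
 [ 0.    -0.     0.003  0.004  0.004]
 [-0.001  0.     0.004  0.004 -0.001]
 [ 0.283  0.252  0.    -0.001  0.251]]
handle 1284 ((460.7955627441406, -272.44158935546875), (50.532474517822266, 15.1632080078125), 10.148643493652344) (268, 153, 21, 65)
stick 5690 ((481.55242919921875, -269.58551025390625), (174.4818878173828, 40.7451171875), 10.15954875946045) (254, 41, 49, 199)
```

View pics/w1.png

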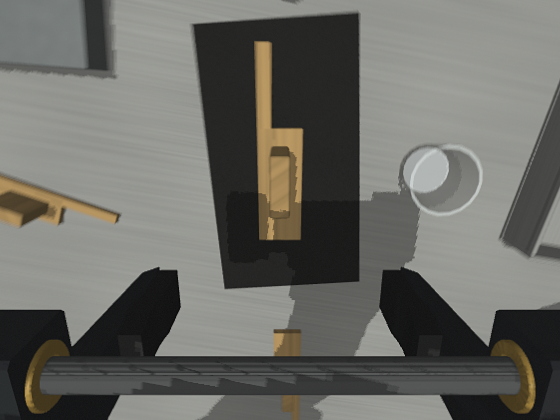

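Emit:
apply_moves:
  series:
    - {"x":0,"y":-0.0137,"z":0.05,"wx":-0.001,"wy":0.0007,"wz":-0.0024,"fingers":0.1}
    - {"x":0,"y":0,"z":0.05,"wx":0,"wy":0,"wz":0,"fingers":0.1}
    - {"x":0,"y":0,"z":0.04,"wx":0,"wy":0,"wz":0,"fingers":0.1}

```text
clock: 1.52
tool_pos: [0.4567, -0.2771, 0.0562]
eef_rot: [0.766, -0.643, -0.001, 0.002]
contact_force: [-0.1, -0.7, 0.3]
opening: 0.686
```

```bash
python3 - <<'E'
from h import *
go([.460,-.273,.029],-79.85)
E
```

```text
t 1.52 tcp mm [ 456.7 -277.1   56.2] yaw -80.08 tilt [-0.004 -0.003] F [-0.1 -0.7  0.3] open 0.686
 shift units [-0.0044 -0.0051  0.0339]
 turn units [ 0.0012 -0.0006 -0.0013]
```

Emit:
apply_moves:
  series:
    - {"x":-0.0044,"y":-0.0051,"z":0.032,"wx":0.001,"wy":-0.0006,"wz":-0.001,"fingers":0.1}
    - {"x":0,"y":0,"z":0,"wx":0,"wy":0,"wz":0,"fingers":0.1}
  force: 35

```text
clock: 1.78
tool_pos: [0.4576, -0.2738, 0.0282]
eef_rot: [0.767, -0.642, -0.003, 0.001]
contact_force: [-0.0, 0.1, 0.0]
opening: 0.551
```

```bash
python3 - <<'E'
from h import *
go([.460,-.273,.029],-79.85)
E
```

```text
t 1.77 tcp mm [ 457.6 -273.8   28.2] yaw -79.86 tilt [-0.006  0.001] F [-0.   0.1  0. ] open 0.551
 shift units [-0.0004 -0.0031 -0.0011]
 turn units [ 0.0017  0.0007 -0.0001]
```

Close, then lift.

Emit:
apply_moves:
  series:
    - {"x":0,"y":-0.002,"z":0,"wx":0.0017,"wy":0.0007,"wz":0,"fingers":0.1}
    - {"x":0,"y":0,"z":0,"wx":0,"wy":0,"wz":0,"fingers":-1}
    - {"x":0,"y":0,"z":0,"wx":0,"wy":0,"wz":0,"fingers":-1}
    - {"x":0,"y":0,"z":0,"wx":0,"wy":0,"wz":0,"fingers":-1}
    - {"x":0,"y":0,"z":0,"wx":0,"wy":0,"wz":0,"fingers":-1}
    - {"x":0,"y":0,"z":0,"wx":0,"wy":0,"wz":0,"fingers":-1}
  force: 35

```text
clock: 2.52
tool_pos: [0.4605, -0.2759, 0.032]
eef_rot: [0.767, -0.642, 0.003, -0.0]
contact_force: [-0.4, -1.0, -1.2]
opening: 0.173
```

```bash
python3 - <<'E'
from h import *
go([.460,-.273,.029],-79.85)
E
```

```text
t 2.52 tcp mm [ 460.5 -275.9   32. ] yaw -79.91 tilt [ 0.005 -0.003] F [-0.4 -1.  -1.2] open 0.173
 shift units [-0.0037 -0.      0.0037]
 turn units [-0.0014 -0.0013 -0.0003]
```

Emit:
apply_moves:
  series:
    - {"x":0,"y":0,"z":-0.03,"wx":0,"wy":0,"wz":0,"fingers":-1}
    - {"x":0,"y":0,"z":-0.07,"wx":0,"wy":0,"wz":0,"fingers":-1}
    - {"x":0,"y":0,"z":-0.07,"wx":0,"wy":0,"wz":0,"fingers":-1}
    - {"x":0,"y":0,"z":-0.02,"wx":0,"wy":0,"wz":0,"fingers":-1}
    - {"x":-0.051,"y":-0.043,"z":0,"wx":0,"wy":0,"wz":0,"fingers":-1}
    - {"x":-0.051,"y":-0.043,"z":0,"wx":0,"wy":0,"wz":0,"fingers":-1}
    - {"x":-0.051,"y":-0.043,"z":0,"wx":0,"wy":0,"wz":0,"fingers":-1}
    - {"x":-0.051,"y":-0.043,"z":0,"wx":0,"wy":0,"wz":0,"fingers":-1}

```text
clock: 3.52
tool_pos: [0.5669, -0.093, 0.1876]
eef_rot: [0.762, -0.647, 0.003, 0.002]
contact_force: [0.4, -1.2, -1.3]
opening: 0.168
```

Emit:
apply_moves:
  series:
    - {"x":0,"y":0,"z":0,"wx":0,"wy":0,"wz":-0.059,"fingers":-1}
    - {"x":0,"y":0,"z":0,"wx":0,"wy":0,"wz":-0.059,"fingers":-1}
    - {"x":0,"y":0,"z":0,"wx":0,"wy":0,"wz":-0.059,"fingers":-1}
    - {"x":0,"y":0,"z":0,"wx":0,"wy":0,"wz":-0.059,"fingers":-1}
    - {"x":0,"y":0,"z":0,"wx":0,"wy":0,"wz":-0.059,"fingers":-1}
    - {"x":0,"y":0,"z":0,"wx":0,"wy":0,"wz":-0.059,"fingers":-1}
    - {"x":0,"y":0,"z":0,"wx":0,"wy":0,"wz":-0.059,"fingers":-1}
    - {"x":0,"y":0,"z":0,"wx":0,"wy":0,"wz":-0.055,"fingers":-1}

```text
clock: 4.53
tool_pos: [0.5664, -0.0845, 0.1849]
eef_rot: [0.999, 0.044, -0.002, 0.002]
contact_force: [1.4, -0.7, -0.8]
opening: 0.172
```

```bash
python3 - <<'E'
from h import *
go([.566,-.09,.15],5.7)
c=camera_model("wrist");p,d=snapshot("wrist");np.savez("w2.npz",p=p,d=d,T=c["world_from_camera"]);cv2.imwrite("pics/w2.png",p[:,:,::-1])
p,d=snapshot("top");np.savez("t2.npz",p=p,d=d);cv2.imwrite("pics/t2.png",p[:,:,::-1])
E
```

```text
t 4.53 tcp mm [566.4 -84.5 184.9] yaw 5.01 tilt [-0.003 -0.004] F [ 1.4 -0.7 -0.8] open 0.172
 shift units [-0.0009  0.0066  0.0437]
 turn units [ 0.0013  0.0012 -0.0039]
```

View pics/w2.png

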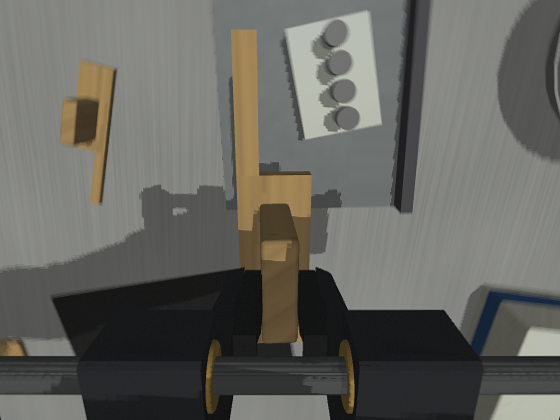

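```bash
cat >> h.py <<'E'
def measure(p,d,c,stick=True):
    W=cloud(c,d);hsv=cv2.cvtColor(p,cv2.COLOR_RGB2HSV);Z=W[...,2];X=W[...,0];Y=W[...,1]
    out={}
    box=(X>.5)&(X<.75)&(Y>-.25)&(Y<.4)
    f=box&(hsv[...,2]<75)&(Z>.054)&(Z<.066)&(X>.6)
    q=W[f][:,:2]*1000
    vx,vy,x0,y0=cv2.fitLine(q.astype(np.float32),cv2.DIST_HUBER,0,.01,.01).ravel()
    out["fence"]=(len(q),np.degrees(np.arctan2(-vx,vy)) if vy>0 else np.degrees(np.arctan2(vx,-vy)),x0,y0,Y[f].min(),Y[f].max(),Z[f].mean())
    m=box&(hsv[...,1]<45)&(hsv[...,2]>130)&(Z>.057)&(Z<.071)&(Y<.25)
    m=cv2.morphologyEx(m.astype(np.uint8),cv2.MORPH_CLOSE,np.ones((15,15)))
    out["carrier"]=(rect(m,c,.064),np.median(Z[m>0]))
    return out
E
python3 - <<'E'
from h import *
z=np.load("w2.npz");p,d=z["p"],z["d"];c=dict(camera_model("wrist"));c["world_from_camera"]=z["T"]
print(measure(p,d,c))
W=cloud(c,d);hsv=cv2.cvtColor(p,cv2.COLOR_RGB2HSV)
for u,v in [(245,40),(245,100),(245,165),(270,185),(305,185)]: print((u,v),(W[v,u]*1000).round(1))
# inner face of finger at rows, shoulder, in plate-top plane
zt=W[60:160,245,2].mean();wood=(hsv[...,1]>80)&(hsv[...,0]<25)
col=[(r,np.where(wood[r,225:275])[0].max()+225+.5) for r in range(50,160,20)]
I=pix2w(c,[(u,r) for r,u in col],zt)*1000;print("ztop",zt,"inner",I.round(1))
sh=[(u,np.where(wood[150:200,u])[0].min()+150-.5) for u in range(268,306,9)]
S=pix2w(c,sh,zt)*1000;print("shoulder",S.round(1))
deck=(abs(W[...,2]-.04)<.006);print("deck z",np.median(W[...,2][deck]))
E
```

```text
{'fence': (1901, np.float32(7.598126), np.float32(664.786), np.float32(-25.447655), np.float64(-0.09329073390080238), np.float64(0.06558798036489279), np.float64(0.05921799515914324)), 'carrier': ((((600.2059326171875, 7.380039215087891), (60.2274284362793, 80.10164642333984), 15.876457214355469), (287, 11, 95, 129)), np.float64(0.06401270363174613))}
(245, 40) [541.1  17.4 167.2]
(245, 100) [542.7  -9.8 167.4]
(245, 165) [544.6 -42.4 167.3]
(270, 185) [558.5 -52.1 166.7]
(305, 185) [577.2 -50.7 165.6]
ztop 0.1673540531936361 inner [[546.8  13.5 167.4]
 [547.4   4.6 167.4]
 [548.1  -4.6 167.4]
 [549.2 -14.  167.4]
 [549.9 -23.8 167.4]
 [550.6 -33.9 167.4]]
shoulder [[556.9 -44.7 167.4]
 [561.6 -44.3 167.4]
 [566.3 -43.9 167.4]
 [571.  -43.5 167.4]
 [575.8 -43.1 167.4]]
deck z 0.03999817201988079
```

```bash
python3 - <<'E'
from h import *
z=np.load("w2.npz");p,d=z["p"],z["d"];c=dict(camera_model("wrist"));c["world_from_camera"]=z["T"]
g=cv2.cvtColor(p,cv2.COLOR_RGB2GRAY).astype(int)
e=[];e2=[]
for r in range(5,200,5):
    row=g[r,384:425];k=np.argmin(np.diff(row[:34]));e.append((384+k+.5,r))
print(g[100,380:440])
P=pix2w(c,e,.04)[:,:2]*1000
vx,vy,x0,y0=cv2.fitLine(P.astype(np.float32),cv2.DIST_HUBER,0,.01,.01).ravel()
print("inner bottom edge",x0,y0,np.degrees(np.arctan2(-vx,vy)),P[::6].round(1))
# top cam: same edge plus reader/deck ends
z=np.load("top0.npz");p=z["p"];c=camera_model("top");g=cv2.cvtColor(p,cv2.COLOR_RGB2GRAY).astype(int)
print("col 180",g[130:170,180],"col 160",g[130:170,160]);print("row158",g[158,118:145])
E
```

```text
[110 112 113 112 114 113 113 113 113 113 113 112 112 112 113 113 102  93
  68  71  70  59  42  29  32  31  31  31  34  53  67  73  73  73  72  73
  73  73  72  73  71  76 102 122 137 136 136 138 137 138 139 138 136 136
 137 136 134 136 138 138]
inner bottom edge 656.68976 -2.842331 -173.90895 [[ 6.497e+02  6.480e+01]
 [ 6.507e+02  4.410e+01]
 [ 6.540e+02  2.260e+01]
 [ 6.592e+02  1.000e-01]
 [ 6.588e+02 -2.390e+01]
 [ 6.600e+02 -4.900e+01]
 [ 6.640e+02 -7.520e+01]]
col 180 [ 92 112 140 144 144 148 150 148 147 148 145 114  88  82  79  66  41  49
  72  92 126 128 127 125 126 125 124 125 130 128 129 126 128 117  87  75
  94  94  95  98] col 160 [149 151 147 147 146 147 145 147 149 148 147 146 141 110  87  80  81  56
  42  49  88 124 129 129 129 128 131 129 128 129 131 130 127 130 130 114
  81  81  94  97]
row158 [207 207 205 202 205 206 183 130  69  76  80  79  85 123 129 126 125 127
 129 128 128 127 127 128 125 126 129]
```

```bash
python3 - <<'E'
from h import *
z=np.load("w2.npz");p,d=z["p"],z["d"];c=dict(camera_model("wrist"));c["world_from_camera"]=z["T"]
g=cv2.cvtColor(p,cv2.COLOR_RGB2GRAY).astype(float)
e=[]
for r in range(5,195,5):
    row=g[r];k=np.argmin(row[384:420])+384
    while row[k]<50:k+=1
    e.append((k-1+(50-row[k-1])/(row[k]-row[k-1]),r))
P=pix2w(c,e,.06)[:,:2]*1000
def fit(P,n):
    vx,vy,x0,y0=cv2.fitLine(P.astype(np.float32),cv2.DIST_HUBER,0,.01,.01).ravel()
    if vy<0: vx,vy=-vx,-vy
    print(n,x0,y0,np.degrees(np.arctan2(-vx,vy)),"x at y=0:",x0-vx/vy*y0)
fit(P,"wrist inner top")
z=np.load("top0.npz");p=z["p"];c=camera_model("top");g=cv2.cvtColor(p,cv2.COLOR_RGB2GRAY).astype(float)
e=[]
for u in list(range(140,212,3))+list(range(262,278,3)):
    k=np.argmin(g[132:160,u])+132
    while g[k,u]<62:k-=1
    e.append((u,k+(g[k,u]-62)/(g[k,u]-g[k+1,u])))
fit(pix2w(c,e,.06)[:,:2]*1000,"top inner top")
e=[]
for v in range(150,164,2):   # reader top edge
    k=120
    while g[v,k]>140:k+=1
    e.append((k-.5,v))
print("reader top edge",pix2w(c,e,.07)[:,:2].mean(0)*1000)
e=[]
for v in range(150,200,4):   # deck trailing edge
    k=270
    while g[v,k]>118 and k<300:k+=1
    e.append((k-.5,v))
print("deck end",(pix2w(c,e,.04)[:,:2]*1000).round(1)[::3], g[170,275:295])
E
```

```text
wrist inner top 659.36316 -9.981996 6.7739124 x at y=0: 658.1775
top inner top 645.2528 135.84889 5.772183 x at y=0: 658.9852
reader top edge [613.74566862 273.74962645]
deck end [[ 640.6  -94.9]
 [ 610.8  -97.6]
 [ 581.3 -102.6]
 [ 552.1 -105.2]
 [ 523.1 -107.8]] [125. 125. 121. 129. 125. 127. 128. 125. 114. 104. 130. 145. 148. 149.
 150. 148. 148. 149. 150. 149.]
```

Emit:
apply_moves:
  series:
    - {"x":0.003,"y":0,"z":0.05,"wx":0.001,"wy":0.001,"wz":-0.0039,"fingers":-1}
    - {"x":0,"y":0,"z":0.05,"wx":0,"wy":0,"wz":0,"fingers":-1}
    - {"x":0,"y":0,"z":0,"wx":0,"wy":0,"wz":0,"fingers":-1}

```text
clock: 5.0
tool_pos: [0.5693, -0.0852, 0.1036]
eef_rot: [0.999, 0.041, 0.0, 0.001]
contact_force: [0.1, -0.1, -0.6]
opening: 0.173
```

```bash
cat >> h.py <<'E'
O=np.array([586.3,119.9]);YAW=5.7;A=np.radians(YAW);RS=np.array([[np.cos(A),-np.sin(A)],[np.sin(A),np.cos(A)]])
OFF=np.array([-11.5,40.5])
def notch(n,zu,yaw=YAW):
    "move so that the notch corner is at station n (mm), underside at zu mm"
    s=get_state();M=Ro.from_quat(s["eef_rot"]).as_matrix();y=np.arctan2(M[1,0],M[0,0]);r=np.array([[np.cos(y),-np.sin(y)],[np.sin(y),np.cos(y)]])
    print("notch now st",(RS.T@(np.array(s["tool_pos"])[:2]*1000+r@OFF-O)).round(1),"under",round(s["tool_pos"][2]*1000-28,1))
    t=O+RS@(np.array(n)-OFF);go([t[0]/1000,t[1]/1000,(zu+28)/1000],yaw)
E
python3 - <<'E'
from h import *
notch([-48,-162],43)
E
```

```text
notch now st [ -48.1 -161.7] under 75.6
t 5.00 tcp mm [569.3 -85.2 103.6] yaw 4.72 tilt [ 0.001 -0.001] F [ 0.1 -0.1 -0.6] open 0.173
 shift units [0.0009 0.     0.0407]
 turn units [ 0.0004 -0.0003 -0.0054]
```

Emit:
apply_moves:
  series:
    - {"x":0.001,"y":0,"z":0.03,"wx":0,"wy":0,"wz":-0.0054,"fingers":-1}
    - {"x":0,"y":0,"z":0.01,"wx":0,"wy":0,"wz":0,"fingers":-1}
    - {"x":0,"y":0,"z":0,"wx":0,"wy":0,"wz":0,"fingers":-1}

```text
clock: 5.38
tool_pos: [0.5732, -0.0852, 0.0749]
eef_rot: [0.999, 0.047, 0.003, 0.001]
contact_force: [-0.7, -0.3, -0.5]
opening: 0.174
```

```bash
python3 - <<'E'
from h import *
notch([-30,-162],43)
notch([-30,-162],43)
E
```

```text
notch now st [ -44.7 -162.2] under 46.9
t 5.38 tcp mm [573.2 -85.2  74.9] yaw 5.41 tilt [ 0.007 -0.002] F [-0.7 -0.3 -0.5] open 0.174
 shift units [ 0.0186 -0.0004  0.005 ]
 turn units [ 0.0009 -0.0021 -0.0016]
notch now st [ -44.7 -162.2] under 46.9
t 5.38 tcp mm [573.2 -85.2  74.9] yaw 5.41 tilt [ 0.007 -0.002] F [-0.7 -0.3 -0.5] open 0.174
 shift units [ 0.0186 -0.0004  0.005 ]
 turn units [ 0.0009 -0.0021 -0.0016]
```

Emit:
apply_moves:
  series:
    - {"x":0.003,"y":0,"z":0.005,"wx":0.0009,"wy":-0.0021,"wz":-0.0016,"fingers":-1}
    - {"x":0.006,"y":0,"z":0,"wx":0,"wy":0,"wz":0,"fingers":-1}
    - {"x":0.006,"y":0,"z":0,"wx":0,"wy":0,"wz":0,"fingers":-1}
    - {"x":0.006,"y":0,"z":0,"wx":0,"wy":0,"wz":0,"fingers":-1}
    - {"x":0.006,"y":0,"z":0,"wx":0,"wy":0,"wz":0,"fingers":-1}
    - {"x":0.006,"y":0,"z":0,"wx":0,"wy":0,"wz":0,"fingers":-1}

```text
clock: 6.12
tool_pos: [0.6018, -0.0823, 0.0732]
eef_rot: [0.999, 0.049, 0.001, 0.0]
contact_force: [-2.2, 0.5, -0.4]
opening: 0.171
```

```bash
python3 - <<'E'
from h import *
notch([0,-162],43)
c=camera_model("wrist");p,d=snapshot("wrist");np.savez("w3.npz",p=p,d=d,T=c["world_from_camera"]);cv2.imwrite("pics/w3.png",p[:,:,::-1])
r=measure(p,d,c)["carrier"];print(r);print("carrier st",RS.T@(np.array(r[0][0][0])-O))
E
```

```text
notch now st [ -16.2 -162.3] under 45.2
t 6.12 tcp mm [601.8 -82.3  73.2] yaw 5.67 tilt [ 0.001 -0.   ] F [-2.2  0.5 -0.4] open 0.171
 shift units [ 0.0202 -0.0003  0.0028]
 turn units [ 0.0001 -0.0005 -0.0001]
((((612.3009033203125, 2.472057342529297), (60.08738708496094, 74.6561508178711), 8.73665714263916), (250, 0, 137, 168)), np.float64(0.06402282233434198))
carrier st [  14.2094298  -119.42973162]
```

View pics/w3.png

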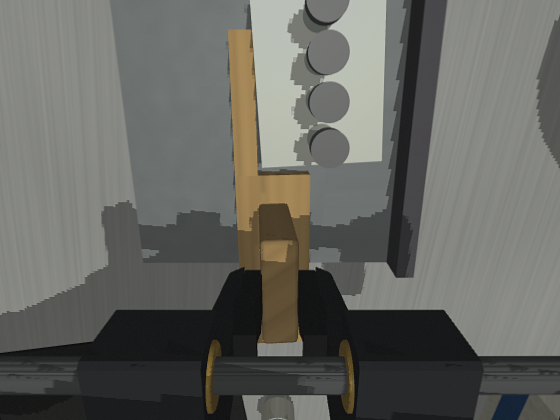

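Emit:
apply_moves:
  series:
    - {"x":0.006,"y":0,"z":0.0025,"wx":0,"wy":0,"wz":0,"fingers":-1}
    - {"x":0.006,"y":0,"z":0,"wx":0,"wy":0,"wz":0,"fingers":-1}
    - {"x":0.004,"y":0,"z":0,"wx":0,"wy":0,"wz":0,"fingers":-1}

```text
clock: 6.55
tool_pos: [0.6153, -0.0811, 0.071]
eef_rot: [0.999, 0.05, 0.0, 0.0]
contact_force: [-1.3, -0.8, -1.2]
opening: 0.172
```

```bash
cat > look.py <<'E'
import sys
from h import *
notch([float(sys.argv[1]),float(sys.argv[2])],43)
c=camera_model("wrist");p,d=snapshot("wrist");cv2.imwrite("pics/%s.png"%sys.argv[3],p[:,:,::-1])
r=measure(p,d,c)["carrier"][0][0];print(r,"carrier st",RS.T@(np.array(r[0])-O),"rel yaw",r[2]-YAW)
E
python3 look.py 0 -162 w4
```

```text
notch now st [  -2.6 -162.4] under 43.0
t 6.55 tcp mm [615.3 -81.1  71. ] yaw 5.68 tilt [ 0.001 -0.   ] F [-1.3 -0.8 -1.2] open 0.172
 shift units [ 0.0032 -0.0005 -0.    ]
 turn units [ 0.0002 -0.0003 -0.0001]
((624.5626220703125, 2.340179443359375), (60.0039176940918, 73.62075805664062), 6.390931129455566) carrier st [  26.39742325 -120.7787883 ] rel yaw 0.6909311294555662
```

Emit:
apply_moves:
  series:
    - {"x":0.003,"y":0,"z":0,"wx":0,"wy":0,"wz":0,"fingers":-1}
    - {"x":0.002,"y":0,"z":0,"wx":0,"wy":0,"wz":0,"fingers":-1}

```text
clock: 6.85
tool_pos: [0.6195, -0.0807, 0.0709]
eef_rot: [0.999, 0.05, 0.0, 0.0]
contact_force: [-2.6, -0.8, -0.3]
opening: 0.17
```

```bash
python3 look.py 0 -162 w5
```

```text
notch now st [   1.6 -162.4] under 42.9
t 6.85 tcp mm [619.5 -80.7  70.9] yaw 5.68 tilt [ 0.    -0.001] F [-2.6 -0.8 -0.3] open 0.170
 shift units [-0.002  -0.0005 -0.0001]
 turn units [ 0.0002 -0.0001 -0.0001]
((611.6307983398438, 0.9657554626464844), (26.952110290527344, 73.7666015625), 7.265960216522217) carrier st [  13.39303258 -120.86203104] rel yaw 1.5659602165222166
```

Emit:
apply_moves:
  series:
    - {"x":0.003,"y":0,"z":0,"wx":0,"wy":0,"wz":0,"fingers":-1}
    - {"x":0.001,"y":0,"z":0,"wx":0,"wy":0,"wz":0,"fingers":-1}

```text
clock: 7.15
tool_pos: [0.6205, -0.0808, 0.0704]
eef_rot: [0.999, 0.05, -0.002, 0.001]
contact_force: [-3.0, 0.2, 0.9]
opening: 0.174
```

```bash
python3 look.py 3 -162 w6
```

```text
notch now st [   2.6 -162.6] under 42.4
t 7.15 tcp mm [620.5 -80.8  70.4] yaw 5.70 tilt [-0.004 -0.002] F [-3.   0.2  0.9] open 0.174
 shift units [ 0.0005 -0.0008 -0.0008]
 turn units [ 0.0004  0.0014 -0.    ]
((642.8085327148438, 3.8881378173828125), (31.398696899414062, 72.78297424316406), 6.322739124298096) carrier st [  44.70686111 -121.05066297] rel yaw 0.6227391242980955
```

View pics/w6.png

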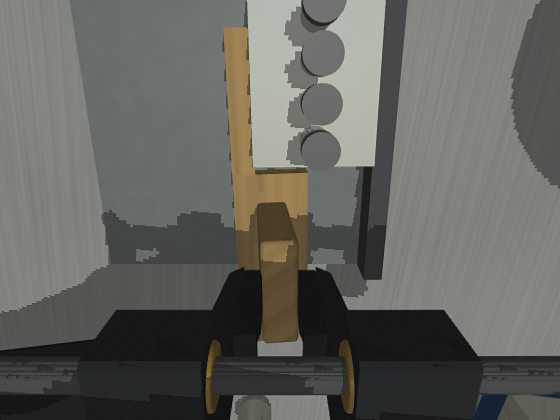

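Emit:
apply_moves:
  series:
    - {"x":0.006,"y":0,"z":0,"wx":0,"wy":0,"wz":0,"fingers":-1}

```text
clock: 7.32
tool_pos: [0.6231, -0.0805, 0.07]
eef_rot: [0.999, 0.05, -0.004, 0.001]
contact_force: [-8.5, 1.5, 5.6]
opening: 0.171
```

Emit:
apply_moves:
  series:
    - {"x":0.006,"y":0,"z":0,"wx":0,"wy":-0.0014,"wz":0,"fingers":-1}

```text
clock: 7.45
tool_pos: [0.6251, -0.0798, 0.0703]
eef_rot: [0.999, 0.05, -0.01, 0.001]
contact_force: [-11.4, 0.7, 12.5]
opening: 0.172
```

```bash
cat > look.py <<'E'
import sys
from h import *
notch([float(sys.argv[1]),float(sys.argv[2])],43)
c=camera_model("wrist");p,d=snapshot("wrist");cv2.imwrite("pics/%s.png"%sys.argv[3],p[:,:,::-1])
g=cv2.cvtColor(p,cv2.COLOR_RGB2GRAY).astype(float)
# carrier block edges at z=.064: left (stick side) and right (fence side), trailing
def edge(r,a,b,thr=150):
    k=np.where((g[r,a:b]>thr))[0];return k.min()+a-.5,k.max()+a+.5
E=[(r,)+edge(r,230,430) for r in range(10,155,8)]
def fit(P):
    vx,vy,x0,y0=cv2.fitLine(P.astype(np.float32),cv2.DIST_HUBER,0,.01,.01).ravel()
    q=RS.T@(np.array([x0,y0])-O);t=RS.T@np.array([vx,vy])*np.sign(vy);return q.round(1),round(np.degrees(np.arctan2(-t[0],t[1])),2)
for n,i in(("left",1),("right",2)):
    print(n,"station pt, rel yaw",*fit(pix2w(c,[(e[i],e[0]) for e in E],.064)[:,:2]*1000))
t=[(u,np.where(g[100:200,u]>150)[0].max()+100.5) for u in (262,270,350,360,368)]
print("trailing",(RS.T@(pix2w(c,t,.064)[:,:2]*1000-O).T).T.round(1).tolist())
E
python3 look.py 3 -160 w7
```

```text
notch now st [   7.2 -162.1] under 42.3
t 7.45 tcp mm [625.1 -79.8  70.3] yaw 5.75 tilt [-0.019 -0.003] F [-11.4   0.7  12.5] open 0.172
 shift units [-0.0053 -0.0026 -0.0008]
 turn units [0.0004 0.0062 0.0003]
left station pt, rel yaw [   0.4 -116.3] 0.92
right station pt, rel yaw [  60.2 -113.6] 0.76
trailing [[10.0, -158.2], [14.0, -158.2], [53.5, -157.5], [58.4, -157.4], [60.5, -133.9]]
```

Emit:
apply_moves:
  series:
    - {"x":-0.002,"y":0,"z":-0.002,"wx":0,"wy":0.006,"wz":-0.002,"fingers":-1}
    - {"x":0.001,"y":-0.003,"z":0,"wx":0,"wy":0,"wz":0,"fingers":-1}
    - {"x":0.002,"y":-0.003,"z":0,"wx":0,"wy":0,"wz":0,"fingers":-1}

```text
clock: 7.88
tool_pos: [0.6248, -0.0767, 0.0718]
eef_rot: [0.999, 0.053, -0.001, 0.002]
contact_force: [-4.0, -2.3, 0.4]
opening: 0.169
```

```bash
python3 look.py 3 -155 w8
```

```text
notch now st [   7.  -159.1] under 43.8
t 7.88 tcp mm [624.8 -76.7  71.8] yaw 6.07 tilt [-0.002 -0.004] F [-4.  -2.3  0.4] open 0.169
 shift units [-0.0053 -0.005   0.001 ]
 turn units [0.0013 0.0009 0.002 ]
left station pt, rel yaw [   0.8 -124.1] 0.2
right station pt, rel yaw [  60.7 -117. ] 0.15
trailing [[9.8, -157.5], [13.8, -157.4], [53.9, -157.1], [58.9, -157.1], [60.7, -130.3]]
```

Emit:
apply_moves:
  series:
    - {"x":0.001,"y":-0.006,"z":0,"wx":0,"wy":0,"wz":0,"fingers":-1}
    - {"x":0.001,"y":-0.008,"z":0,"wx":0,"wy":0,"wz":0,"fingers":-1}
    - {"x":0.001,"y":-0.008,"z":0,"wx":0,"wy":0,"wz":0,"fingers":-1}
    - {"x":0.001,"y":-0.008,"z":0,"wx":0,"wy":0,"wz":0,"fingers":-1}

```text
clock: 8.43
tool_pos: [0.6257, -0.0677, 0.0734]
eef_rot: [0.999, 0.049, -0.003, 0.013]
contact_force: [-4.4, -7.1, 3.1]
opening: 0.173
```

```bash
python3 look.py 6 -120 w9
```

```text
notch now st [   9.1 -150. ] under 45.4
t 8.43 tcp mm [625.7 -67.7  73.4] yaw 5.58 tilt [-0.004 -0.026] F [-4.4 -7.1  3.1] open 0.173
 shift units [-0.0039 -0.0376  0.002 ]
 turn units [ 0.0082  0.0022 -0.0006]
left station pt, rel yaw [   0.7 -108.9] 0.13
right station pt, rel yaw [  60.6 -108.9] 0.11Traceback (most recent call last):
  File "look.py", line 15, in <module>
    t=[(u,np.where(g[100:200,u]>150)[0].max()+100.5) for u in (262,270,350,360,368)]
          ~~~~~~~~~~~~~~~~~~~~~~~~~~~~~~~~~^^
    return umr_maximum(a, axis, None, out, keepdims, initial, where)
ValueError: zero-size array to reduction operation maximum which has no identity
```

View pics/w9.png

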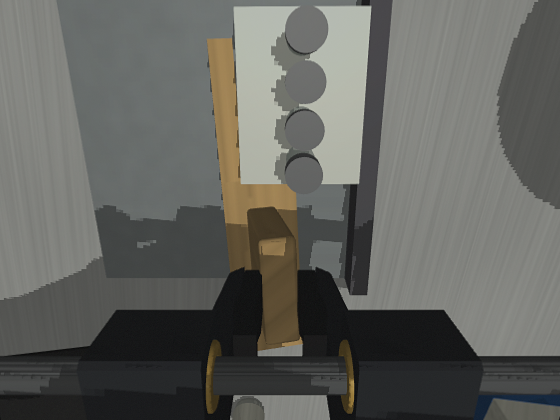

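Emit:
apply_moves:
  series:
    - {"x":-0.002,"y":0.005,"z":0,"wx":0.0082,"wy":0.0022,"wz":0,"fingers":-1}
    - {"x":-0.001,"y":0.001,"z":0.002,"wx":0,"wy":0,"wz":0,"fingers":-1}
  force: 35

```text
clock: 8.72
tool_pos: [0.6244, -0.0715, 0.0718]
eef_rot: [0.999, 0.049, 0.001, -0.001]
contact_force: [-1.7, -0.8, -0.2]
opening: 0.169
```

```bash
sed -i 's/^t=\[(u.*$/t=[(u,np.where(g[100:260,u]>150)[0].max()+100.5) for u in (290,300,340,350)]/' look.py; python3 look.py 6 -155 w10
```

```text
notch now st [   7.5 -153.7] under 43.8
t 8.72 tcp mm [624.4 -71.5  71.8] yaw 5.60 tilt [0.001 0.002] F [-1.7 -0.8 -0.2] open 0.169
 shift units [-0.0017  0.0016  0.001 ]
 turn units [-0.0006 -0.0004 -0.0006]
left station pt, rel yaw [  -0.3 -109.9] 1.54
right station pt, rel yaw [  59.5 -109.9] 1.54Traceback (most recent call last):
  File "look.py", line 15, in <module>
    t=[(u,np.where(g[100:260,u]>150)[0].max()+100.5) for u in (290,300,340,350)]
          ~~~~~~~~~~~~~~~~~~~~~~~~~~~~~~~~~^^
    return umr_maximum(a, axis, None, out, keepdims, initial, where)
ValueError: zero-size array to reduction operation maximum which has no identity
```

Emit:
apply_moves:
  series:
    - {"x":0,"y":0,"z":0.002,"wx":0,"wy":0,"wz":0,"fingers":-1}
    - {"x":0,"y":0,"z":0,"wx":0,"wy":0,"wz":0,"fingers":-0.3}
    - {"x":0,"y":0,"z":0,"wx":0,"wy":0,"wz":0,"fingers":-0.3}
    - {"x":0,"y":0,"z":0,"wx":0,"wy":0,"wz":0,"fingers":-0.3}
    - {"x":0,"y":0,"z":0,"wx":0,"wy":0,"wz":0,"fingers":-0.3}

```text
clock: 9.4
tool_pos: [0.6304, -0.0681, 0.0724]
eef_rot: [0.999, 0.05, 0.006, -0.002]
contact_force: [0.0, -0.9, 0.1]
opening: 0.352
```

```bash
sed -i '/^t=\[(u/,$d' look.py; cat >> look.py <<'E'
W=cloud(c,d);hsv=cv2.cvtColor(p,cv2.COLOR_RGB2HSV);wood=(hsv[...,1]>80)&(hsv[...,0]<25)
for n,a,b in(("plate",.03,.06),("handle",.07,.13)):
    m=wood&(W[...,2]>a)&(W[...,2]<b);q=W[m]*1000
    Q=np.c_[(RS.T@(q[:,:2]-O).T).T,q[:,2]]
    k=np.linalg.lstsq(np.c_[Q[:,:2]-Q[:,:2].mean(0),np.ones(len(Q))],Q[:,2],rcond=None)[0]
    print(n,len(Q),"st min",np.percentile(Q,1,0).round(1),"max",np.percentile(Q,99,0).round(1),"slope xy, z",k.round(3))
m=(hsv[...,1]<45)&(g>150)&(abs(W[...,2]-.064)<.004);q=W[m]*1000;Q=(RS.T@(q[:,:2]-O).T).T
print("carrier top st",np.percentile(Q,.5,0).round(1),np.percentile(Q,99.5,0).round(1))
E
python3 look.py 6 -155 w11
```

```text
notch now st [  13.7 -150.9] under 44.4
t 9.40 tcp mm [630.4 -68.1  72.4] yaw 5.69 tilt [0.012 0.005] F [ 0.  -0.9  0.1] open 0.352
 shift units [-0.0096  0.0051  0.0016]
 turn units [-0.0013 -0.0041 -0.0001]
left station pt, rel yaw [   1.9 -110.8] -2.34
right station pt, rel yaw [  59.4 -105.2] 1.48
plate 8257 st min [ -13.4 -258.1   49.2] max [ 31.9 -88.2  56.6] slope xy, z [-1.370e-01 -9.000e-03  5.342e+01]
handle 4681 st min [   6.  -218.5   72.5] max [  26.  -170.1  108.8] slope xy, z [  0.345  -0.227 103.268]
carrier top st [  -0.4 -153.5] [ 59.7 -74. ]
```

View pics/w11.png

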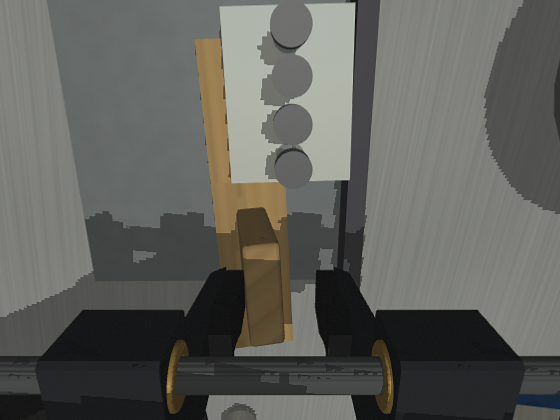

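Emit:
apply_moves:
  series:
    - {"x":-0.01,"y":0,"z":0,"wx":-0.001,"wy":-0.004,"wz":0,"fingers":0}
    - {"x":-0.01,"y":0.003,"z":0,"wx":0,"wy":0,"wz":0,"fingers":0}
    - {"x":0,"y":0,"z":0,"wx":0,"wy":0,"wz":0,"fingers":0}

```text
clock: 9.82
tool_pos: [0.6134, -0.072, 0.0721]
eef_rot: [0.999, 0.05, -0.0, -0.001]
contact_force: [0.2, 0.4, -0.3]
opening: 0.499
```

```bash
python3 look.py 0 -155 w12
```

```text
notch now st [  -3.6 -153.1] under 44.1
t 9.82 tcp mm [613.4 -72.   72.1] yaw 5.70 tilt [-0.001  0.001] F [ 0.2  0.4 -0.3] open 0.499
 shift units [0.0045 0.0023 0.0014]
 turn units [-0.0004  0.0002  0.    ]
left station pt, rel yaw [  -0.3 -112.1] 1.73
right station pt, rel yaw [  59.5 -109. ] 1.66
plate 9757 st min [ -15.1 -258.5   47.9] max [ 30.3 -88.5  53.8] slope xy, z [ 2.0000e-03 -1.0000e-03  5.0039e+01]
handle 4470 st min [   0.5 -219.2   72.2] max [  17.2 -170.5  106.3] slope xy, z [ 3.00000e-03 -2.40000e-01  1.01714e+02]
carrier top st [  -0.5 -153.5] [ 59.8 -74.8]
```

Emit:
apply_moves:
  series:
    - {"x":0.001,"y":0.001,"z":0.012,"wx":0,"wy":0,"wz":0,"fingers":0}
    - {"x":0,"y":0,"z":0.004,"wx":0,"wy":0,"wz":0,"fingers":0}
    - {"x":0,"y":0,"z":0,"wx":0,"wy":0,"wz":0,"fingers":0}

```text
clock: 10.25
tool_pos: [0.6152, -0.0722, 0.0583]
eef_rot: [0.999, 0.05, 0.0, -0.001]
contact_force: [0.1, 0.3, 0.3]
opening: 0.503
```

```bash
cat >> look.py <<'E'
# angles against the fence, all in this one picture
def line(pts,z):
    P=pix2w(c,pts,z)[:,:2]*1000
    vx,vy,x0,y0=cv2.fitLine(P.astype(np.float32),cv2.DIST_HUBER,0,.01,.01).ravel();s=np.sign(vy)
    return np.degrees(np.arctan2(-vx*s,vy*s)),(RS.T@(np.array([x0,y0])-O)).round(1)
m=np.zeros(g.shape,np.uint8);m[(g<85)&(abs(W[...,2]-.06)<.004)&(hsv[...,1]<90)]=1
pts=[]
for r in range(5,235,6):
    k=np.where(m[r,330:430])[0]
    if len(k)>4: pts.append((k.max()+330.5,r))
print("fence outer",line(pts,.06) if len(pts)>5 else None)
m=np.zeros(g.shape,np.uint8);m[(hsv[...,1]<45)&(g>150)&(abs(W[...,2]-.064)<.004)]=1
m=cv2.morphologyEx(m,cv2.MORPH_CLOSE,np.ones((21,21)));pr=[];
for r in range(10,170,6):
    k=np.where(m[r])[0]
    if len(k)>40: pr.append((k.max()+.5,r))
print("carrier right",line(pr,.064))
pl=[]
for r in range(50,230,6):
    k=np.where(wood[r,150:300]&(W[r,150:300,2]<.06))[0]
    if len(k)>4: pl.append((k.min()+149.5,r))
print("stick left",line(pl,float(np.median(W[wood&(W[...,2]<.065),2]))))
E
python3 look.py 0 -155 w13
```

```text
notch now st [  -1.9 -153.5] under 30.3
t 10.25 tcp mm [615.2 -72.2  58.3] yaw 5.71 tilt [0.    0.002] F [0.1 0.3 0.3] open 0.503
 shift units [ 0.0023  0.0018 -0.0159]
 turn units [-0.0006 -0.0001  0.    ]
left station pt, rel yaw [  -0.4 -107.5] 1.5
right station pt, rel yaw [  59.5 -105.4] 1.71
plate 10988 st min [ -15.1 -257.9   46.7] max [ 30.3 -88.5  54.3] slope xy, z [ 2.0000e-03 -2.0000e-03  5.0016e+01]
handle 5179 st min [   0.5 -217.8   72.5] max [  17.3 -170.5  106.2] slope xy, z [ -0.     -0.255 101.549]
carrier top st [  -0.4 -153.5] [ 59.8 -78. ]
fence outer (np.float32(5.8968005), array([  70.7, -130.4]))
carrier right (np.float32(7.263474), array([  59.6, -112.5]))
stick left (np.float32(8.727633), array([ -14.1, -135.6]))
```

Emit:
apply_moves:
  series:
    - {"x":0,"y":0,"z":0,"wx":0,"wy":0,"wz":0,"fingers":-1}
    - {"x":0,"y":0,"z":0,"wx":0,"wy":0,"wz":0,"fingers":-1}
    - {"x":0,"y":0,"z":0,"wx":0,"wy":0,"wz":0,"fingers":-1}
    - {"x":0,"y":0,"z":0,"wx":0,"wy":0,"wz":0,"fingers":-1}
    - {"x":0,"y":0,"z":-0.002,"wx":0,"wy":0,"wz":0,"fingers":-1}
  force: 60

```text
clock: 10.92
tool_pos: [0.6151, -0.0722, 0.0601]
eef_rot: [0.999, 0.05, 0.0, -0.001]
contact_force: [0.9, -0.8, -1.3]
opening: 0.176
```

```bash
python3 look.py 0 -155 w14
```

```text
notch now st [  -1.9 -153.5] under 32.1
t 10.93 tcp mm [615.1 -72.2  60.1] yaw 5.71 tilt [0.    0.002] F [ 0.9 -0.8 -1.3] open 0.176
 shift units [ 0.0024  0.0018 -0.0136]
 turn units [-0.0006 -0.0001  0.0001]
left station pt, rel yaw [   0.2 -115.8] 0.75
right station pt, rel yaw [  60.2 -115.7] 0.81
plate 8259 st min [ -11.7 -253.7   50.3] max [ 28.4 -87.4  55.3] slope xy, z [-4.0000e-03 -0.0000e+00  5.1822e+01]
handle 5211 st min [   1.7 -217.9   72.3] max [  17.3 -170.3  107.9] slope xy, z [ 3.10000e-02 -2.70000e-01  1.02944e+02]
carrier top st [   0.3 -153.6] [ 60.1 -77.6]
fence outer (np.float32(5.888051), array([  70.6, -126.9]))
carrier right (np.float32(6.4147677), array([  60.2, -113.6]))
stick left (np.float32(6.610473), array([ -11.7, -135.5]))
```

Emit:
apply_moves:
  series:
    - {"x":0.003,"y":0,"z":0,"wx":0,"wy":0,"wz":0,"fingers":-1}
    - {"x":0.005,"y":0,"z":0,"wx":0,"wy":0,"wz":0,"fingers":-1}
    - {"x":0.005,"y":0,"z":0,"wx":0,"wy":0,"wz":0,"fingers":-1}

```text
clock: 11.35
tool_pos: [0.617, -0.0721, 0.0591]
eef_rot: [0.999, 0.051, -0.009, 0.0]
contact_force: [-8.7, 0.4, 9.0]
opening: 0.18
```

```bash
sed -i 's/OFF=np.array.*/OFF=np.array([-9.3,40.])/; s/-28,1/-18.3,1/; s/(zu+28)/(zu+18.3)/' h.py; python3 look.py 0 -150 w15
```

```text
notch now st [   2.1 -154.1] under 40.8
t 11.35 tcp mm [617.  -72.1  59.1] yaw 5.83 tilt [-0.018 -0.002] F [-8.7  0.4  9. ] open 0.180
 shift units [-0.0027 -0.0052 -0.0027]
 turn units [0.     0.0057 0.0007]
left station pt, rel yaw [   0.2 -108.4] 0.71
right station pt, rel yaw [  60.2 -109.9] 0.77
plate 8167 st min [ -12.  -253.5   49.1] max [ 29.4 -87.6  55.9] slope xy, z [-3.3000e-02  1.0000e-03  5.1151e+01]
handle 5171 st min [   3.9 -218.    72.4] max [  20.1 -170.3  106.8] slope xy, z [ 7.80000e-02 -2.58000e-01  1.02043e+02]
carrier top st [   0.4 -153.4] [ 60.1 -77.9]
fence outer (np.float32(5.8639946), array([  70.6, -126.7]))
carrier right (np.float32(6.3073835), array([  60.1, -107.8]))
stick left (np.float32(7.5162926), array([ -11.5, -135.7]))
```

Emit:
apply_moves:
  series:
    - {"x":-0.002,"y":0.001,"z":-0.003,"wx":0,"wy":0.006,"wz":0.008,"fingers":-1}
    - {"x":0.003,"y":0,"z":0,"wx":0,"wy":0.001,"wz":0.004,"fingers":-1}
    - {"x":0.003,"y":0,"z":0,"wx":0,"wy":0.002,"wz":0.002,"fingers":-1}

```text
clock: 11.78
tool_pos: [0.6154, -0.0732, 0.0601]
eef_rot: [1.0, 0.03, 0.0, 0.001]
contact_force: [-6.2, 0.4, 1.3]
opening: 0.174
```

```bash
python3 look.py 0 -150 w16
```

```text
notch now st [   2.1 -154.7] under 41.8
t 11.78 tcp mm [615.4 -73.2  60.1] yaw 3.40 tilt [ 0.    -0.002] F [-6.2  0.4  1.3] open 0.174
 shift units [-0.0009 -0.0062 -0.0016]
 turn units [ 0.0006 -0.0001 -0.0128]
left station pt, rel yaw [   0.8 -110.1] 0.09
right station pt, rel yaw [  60.6 -114.7] 0.04
plate 8271 st min [ -11.  -254.    50.4] max [ 28.3 -87.9  55.6] slope xy, z [-1.7000e-02  4.0000e-03  5.2028e+01]
handle 5224 st min [   2.  -218.9   72.2] max [  17.5 -171.1  107.9] slope xy, z [ 4.10000e-02 -2.71000e-01  1.02808e+02]
carrier top st [   0.9 -153.5] [ 60.4 -78.9]
fence outer (np.float32(5.843388), array([  70.6, -130.3]))
carrier right (np.float32(5.781984), array([  60.7, -115.4]))
stick left (np.float32(5.9093127), array([ -11.2, -143.5]))
```

Emit:
apply_moves:
  series:
    - {"x":0.001,"y":-0.006,"z":0,"wx":0,"wy":0.001,"wz":0,"fingers":-1}
    - {"x":0.001,"y":-0.006,"z":0,"wx":0.001,"wy":0.001,"wz":0,"fingers":-1}
    - {"x":0.001,"y":-0.006,"z":0,"wx":0.001,"wy":0.001,"wz":0,"fingers":-1}
    - {"x":0.001,"y":-0.006,"z":0,"wx":0.001,"wy":0.001,"wz":0,"fingers":-1}

```text
clock: 12.32
tool_pos: [0.6134, -0.0693, 0.0594]
eef_rot: [1.0, 0.027, 0.001, 0.007]
contact_force: [-3.4, -6.0, 3.2]
opening: 0.177
```

```bash
python3 look.py 0 -130 w17
```

```text
notch now st [   0.7 -150.5] under 41.1
t 12.32 tcp mm [613.4 -69.3  59.4] yaw 3.12 tilt [ 0.002 -0.014] F [-3.4 -6.   3.2] open 0.177
 shift units [ 0.0002 -0.0262 -0.0028]
 turn units [ 0.0045 -0.0002 -0.0143]
left station pt, rel yaw [   0.4 -100.3] -0.56
right station pt, rel yaw [  60.2 -114.7] -0.56
plate 7929 st min [ -12.  -250.6   48.8] max [ 26.8 -83.8  56.2] slope xy, z [-1.3000e-02 -1.2000e-02  5.0688e+01]
handle 5179 st min [   0.5 -214.1   72. ] max [  16.  -166.7  107.2] slope xy, z [ 3.70000e-02 -2.76000e-01  1.02203e+02]
carrier top st [   0.4 -152.2] [ 60.1 -75.2]
fence outer (np.float32(5.893965), array([  70.6, -126.4]))
carrier right (np.float32(5.150595), array([  60.3, -111.5]))
stick left (np.float32(4.9059377), array([ -11.9, -131.5]))
```

Emit:
apply_moves:
  series:
    - {"x":-0.001,"y":0.003,"z":-0.005,"wx":0.006,"wy":0,"wz":-0.008,"fingers":-1}
    - {"x":0.002,"y":0,"z":0,"wx":0.001,"wy":0,"wz":0,"fingers":-1}
    - {"x":0.001,"y":-0.006,"z":0,"wx":0.001,"wy":0.001,"wz":0,"fingers":-1}
    - {"x":0.0005,"y":-0.006,"z":0,"wx":0.001,"wy":0.001,"wz":0,"fingers":-1}

```text
clock: 12.88
tool_pos: [0.6144, -0.0659, 0.0629]
eef_rot: [0.999, 0.038, 0.002, -0.004]
contact_force: [-3.2, -5.8, 2.6]
opening: 0.175
```

```bash
python3 look.py 0 -130 w18
```

```text
notch now st [   1.1 -147.5] under 44.6
t 12.88 tcp mm [614.4 -65.9  62.9] yaw 4.40 tilt [0.004 0.009] F [-3.2 -5.8  2.6] open 0.175
 shift units [-0.0008 -0.0221  0.0022]
 turn units [-0.0027 -0.0014 -0.0072]
left station pt, rel yaw [  0.6 -99.1] 0.34
right station pt, rel yaw [  60.7 -104.3] 0.02
plate 8034 st min [ -11.1 -247.4   53.1] max [ 28.2 -81.1  56.4] slope xy, z [-9.0000e-03  0.0000e+00  5.4598e+01]
handle 5253 st min [   1.6 -211.8   72.6] max [  17.  -164.3  110.7] slope xy, z [ 1.50000e-02 -2.95000e-01  1.05385e+02]
carrier top st [   0.9 -149.2] [ 60.4 -70.8]
fence outer (np.float32(5.891343), array([  70.6, -122.2]))
carrier right (np.float32(5.69882), array([  60.6, -102.9]))
stick left (np.float32(5.855389), array([ -11.2, -138.2]))
```

View pics/w18.png

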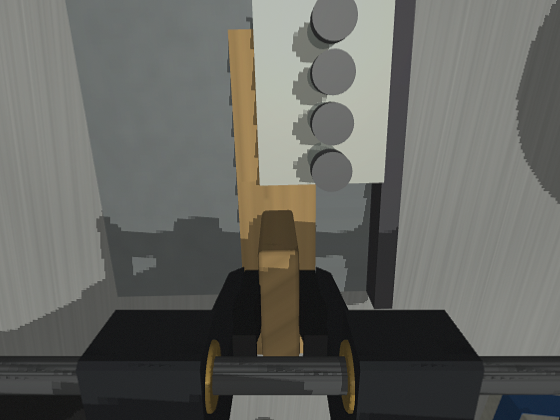

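Emit:
apply_moves:
  series:
    - {"x":0.001,"y":-0.009,"z":0,"wx":0,"wy":0,"wz":0,"fingers":-1}
    - {"x":0.0005,"y":-0.009,"z":0,"wx":0,"wy":0,"wz":0,"fingers":-1}
    - {"x":0.0005,"y":-0.009,"z":0,"wx":0.001,"wy":0,"wz":0,"fingers":-1}
    - {"x":0.0005,"y":-0.009,"z":0,"wx":0.001,"wy":0,"wz":0,"fingers":-1}

```text
clock: 13.42
tool_pos: [0.612, -0.0443, 0.0629]
eef_rot: [0.999, 0.037, -0.001, -0.0]
contact_force: [-1.5, -4.6, 2.1]
opening: 0.174
```

```bash
python3 look.py 0 -100 w19
```

```text
notch now st [   1.1 -125.7] under 44.6
t 13.43 tcp mm [612.  -44.3  62.9] yaw 4.20 tilt [-0.002  0.001] F [-1.5 -4.6  2.1] open 0.174
 shift units [-0.0008 -0.0324  0.0021]
 turn units [-0.0003  0.0005 -0.0083]
left station pt, rel yaw [  0.6 -85.1] -0.05
right station pt, rel yaw [ 60.5 -82.7] -0.05
plate 8026 st min [ -11.2 -225.7   52.9] max [ 28.  -59.3  56.4] slope xy, z [-1.4000e-02 -4.0000e-03  5.4451e+01]
handle 5253 st min [   1.6 -189.7   72.6] max [  17.1 -142.3  110.8] slope xy, z [ 3.90000e-02 -2.98000e-01  1.05364e+02]
carrier top st [   0.8 -127.4] [ 60.3 -49.3]
fence outer (np.float32(5.8978443), array([  70.6, -100.6]))
carrier right (np.float32(5.632813), array([ 60.5, -81. ]))
stick left (np.float32(5.7347813), array([ -11.4, -106.9]))
```

Emit:
apply_moves:
  series:
    - {"x":0.001,"y":-0.009,"z":0,"wx":0,"wy":0,"wz":-0.001,"fingers":-1}
    - {"x":0.0008,"y":-0.009,"z":0,"wx":0,"wy":0.0005,"wz":-0.001,"fingers":-1}
    - {"x":0.0008,"y":-0.009,"z":0,"wx":0,"wy":0,"wz":-0.001,"fingers":-1}
    - {"x":0.0008,"y":-0.009,"z":0,"wx":0,"wy":0.0005,"wz":-0.0005,"fingers":-1}
    - {"x":0.0008,"y":-0.009,"z":0,"wx":0,"wy":0,"wz":0,"fingers":-1}

```text
clock: 14.1
tool_pos: [0.6097, -0.0175, 0.063]
eef_rot: [0.999, 0.04, -0.003, 0.009]
contact_force: [-4.5, -5.9, 3.4]
opening: 0.177
```

```bash
python3 look.py 0 -70 w20
```

```text
notch now st [  1.2 -98.8] under 44.7
t 14.10 tcp mm [609.7 -17.5  63. ] yaw 4.55 tilt [-0.005 -0.018] F [-4.5 -5.9  3.4] open 0.177
 shift units [-0.0012 -0.0363  0.0015]
 turn units [ 0.0055  0.0021 -0.0064]
left station pt, rel yaw [  0.6 -54.7] 0.14
right station pt, rel yaw [ 60.5 -55.9] 0.09
plate 7931 st min [ -11.1 -199.    51.4] max [ 28.2 -32.6  56.6] slope xy, z [-2.1000e-02 -2.4000e-02  5.3725e+01]
handle 5248 st min [   2.1 -161.9   72.5] max [  17.6 -114.8  110.9] slope xy, z [ 5.40000e-02 -3.11000e-01  1.05337e+02]
carrier top st [   0.8 -100.6] [ 60.3 -22.6]
fence outer (np.float32(5.8800187), array([ 70.5, -80.1]))
carrier right (np.float32(5.8347073), array([ 60.5, -50.6]))
stick left (np.float32(5.7519183), array([-11.3, -75.5]))
```

Emit:
apply_moves:
  series:
    - {"x":0.0006,"y":-0.009,"z":0,"wx":0.004,"wy":0.001,"wz":0,"fingers":-1}
    - {"x":0.0006,"y":-0.009,"z":0,"wx":0.001,"wy":0.0005,"wz":0,"fingers":-1}
    - {"x":0.0006,"y":-0.009,"z":-0.0005,"wx":0.001,"wy":0.0005,"wz":0,"fingers":-1}
    - {"x":0.0006,"y":-0.009,"z":0,"wx":0.001,"wy":0.0005,"wz":0,"fingers":-1}
    - {"x":0.0006,"y":-0.009,"z":0,"wx":0.001,"wy":0,"wz":0,"fingers":-1}

```text
clock: 14.78
tool_pos: [0.6064, 0.0142, 0.0623]
eef_rot: [0.999, 0.039, -0.003, 0.002]
contact_force: [-3.9, -5.6, 2.1]
opening: 0.17
```

```bash
python3 look.py 0 -40 w21
```

```text
notch now st [  1.  -66.9] under 44.0
t 14.78 tcp mm [606.4  14.2  62.3] yaw 4.44 tilt [-0.005 -0.004] F [-3.9 -5.6  2.1] open 0.170
 shift units [-0.0009 -0.0339  0.0011]
 turn units [ 0.001   0.0018 -0.007 ]
left station pt, rel yaw [  0.5 -24.9] 0.25
right station pt, rel yaw [ 60.5 -26.2] 0.2
plate 9248 st min [ -11.2 -166.2   32.7] max [114.6  11.3  55.8] slope xy, z [-1.1300e-01 -3.6000e-02  5.1372e+01]
handle 5238 st min [   1.9 -130.6   72.4] max [ 17.4 -83.4 110.1] slope xy, z [ 4.30000e-02 -2.97000e-01  1.04838e+02]
carrier top st [  0.7 -68.8] [60.3  9.3]
fence outer (np.float32(5.8343387), array([ 70.4, -42. ]))
carrier right (np.float32(5.8151855), array([ 60.5, -20.4]))
stick left (np.float32(5.773706), array([-11.4, -56.8]))
```

Emit:
apply_moves:
  series:
    - {"x":0.0006,"y":-0.009,"z":0,"wx":0.001,"wy":0.001,"wz":0,"fingers":-1}
    - {"x":0.0006,"y":-0.009,"z":-0.0005,"wx":0.001,"wy":0.0005,"wz":0,"fingers":-1}
    - {"x":0.0006,"y":-0.009,"z":-0.0005,"wx":0.001,"wy":0.0005,"wz":0,"fingers":-1}
    - {"x":0.0006,"y":-0.009,"z":0,"wx":0.001,"wy":0.0005,"wz":0,"fingers":-1}
    - {"x":0.0006,"y":-0.009,"z":0,"wx":0.001,"wy":0,"wz":0,"fingers":-1}
    - {"x":0.0006,"y":-0.009,"z":0,"wx":0.001,"wy":0,"wz":0,"fingers":-1}

```text
clock: 15.58
tool_pos: [0.602, 0.0571, 0.0619]
eef_rot: [0.999, 0.039, -0.003, -0.005]
contact_force: [-4.5, -5.1, 0.6]
opening: 0.176
```

```bash
python3 look.py 0 0 w22
```

```text
notch now st [  1.  -23.8] under 43.6
t 15.57 tcp mm [602.   57.1  61.9] yaw 4.46 tilt [-0.006  0.009] F [-4.5 -5.1  0.6] open 0.176
 shift units [-0.0008 -0.03    0.0011]
 turn units [-0.0031  0.0017 -0.0069]
left station pt, rel yaw [ 0.4 24.5] 0.21
right station pt, rel yaw [60.3 23.4] -0.06
plate 9296 st min [ -11.2 -123.2   32.9] max [114.4  41.8  55.5] slope xy, z [-1.2900e-01 -2.8000e-02  5.1178e+01]
handle 5220 st min [  1.8 -88.   72.6] max [ 17.4 -40.8 109.7] slope xy, z [ 3.9000e-02 -2.8500e-01  1.0456e+02]
carrier top st [  0.6 -25.9] [60.2 52.7]
fence outer (np.float32(5.8955708), array([70.4,  1.7]))
carrier right (np.float32(5.7516727), array([60.4, 16.5]))
stick left (np.float32(5.8580937), array([-11.5,  -0.3]))
```

Emit:
apply_moves:
  series:
    - {"x":0.0005,"y":-0.009,"z":0,"wx":-0.001,"wy":0.001,"wz":0,"fingers":-1}
    - {"x":0.0006,"y":-0.009,"z":-0.0005,"wx":0,"wy":0.0005,"wz":0,"fingers":-1}
    - {"x":0.0006,"y":-0.009,"z":-0.0005,"wx":0,"wy":0.0005,"wz":0,"fingers":-1}
    - {"x":0.0006,"y":-0.009,"z":0,"wx":0,"wy":0.0005,"wz":-0.0005,"fingers":-1}
    - {"x":0.0006,"y":-0.009,"z":0,"wx":0,"wy":0,"wz":0,"fingers":-1}
    - {"x":0.0006,"y":-0.009,"z":0,"wx":0.001,"wy":0,"wz":0,"fingers":-1}

```text
clock: 16.38
tool_pos: [0.5976, 0.1013, 0.0619]
eef_rot: [0.999, 0.04, -0.003, -0.003]
contact_force: [-3.0, -5.1, 1.3]
opening: 0.175
```

```bash
python3 look.py 0 40 w23
```

```text
notch now st [ 0.9 20.6] under 43.6
t 16.38 tcp mm [597.6 101.3  61.9] yaw 4.55 tilt [-0.005  0.006] F [-3.  -5.1  1.3] open 0.175
 shift units [-0.0006 -0.0245  0.0008]
 turn units [-0.0021  0.0016 -0.0064]
left station pt, rel yaw [ 0.3 64.7] 0.11
right station pt, rel yaw [60.4 61.5] 0.16
plate 9154 st min [-11.3 -78.7  32.8] max [116.   86.6  55.4] slope xy, z [-1.3800e-01 -2.4000e-02  5.1419e+01]
handle 5236 st min [  1.8 -43.5  72.4] max [ 17.3   3.7 109.6] slope xy, z [ 4.60000e-02 -2.87000e-01  1.04497e+02]
carrier top st [ 0.5 18.8] [60.1 97. ]
fence outer (np.float32(5.862), array([70.3, 42.5]))
carrier right (np.float32(5.7744303), array([60.3, 67.2]))
stick left (np.float32(5.7677784), array([-11.6,  39.3]))
```

Emit:
apply_moves:
  series:
    - {"x":0.0006,"y":-0.009,"z":0,"wx":-0.001,"wy":0.001,"wz":0,"fingers":-1}
    - {"x":0.0006,"y":-0.009,"z":-0.0005,"wx":0,"wy":0.0005,"wz":0,"fingers":-1}
    - {"x":0.0006,"y":-0.009,"z":0,"wx":0,"wy":0.0005,"wz":0,"fingers":-1}
    - {"x":0.0006,"y":-0.009,"z":0,"wx":0,"wy":0.0005,"wz":0,"fingers":-1}
    - {"x":0.0006,"y":-0.009,"z":0,"wx":0,"wy":0,"wz":0,"fingers":-1}

```text
clock: 17.05
tool_pos: [0.5939, 0.1369, 0.062]
eef_rot: [0.999, 0.039, -0.002, 0.001]
contact_force: [-4.1, -6.7, 3.0]
opening: 0.172
```

```bash
python3 look.py 0 70 w24
```

```text
notch now st [ 0.8 56.3] under 43.7
t 17.05 tcp mm [593.9 136.9  62. ] yaw 4.49 tilt [-0.003 -0.002] F [-4.1 -6.7  3. ] open 0.172
 shift units [-0.0003 -0.0174  0.0008]
 turn units [ 0.0005  0.001  -0.0067]
left station pt, rel yaw [  0.3 100.5] 0.14
right station pt, rel yaw [60.3 99.6] 0.22
plate 9150 st min [-11.4 -99.4  32.5] max [191.4 122.3  55.5] slope xy, z [-1.3500e-01 -3.3000e-02  5.1316e+01]
handle 5232 st min [ 1.7 -7.5 72.2] max [ 17.2  39.7 109.8] slope xy, z [ 3.70000e-02 -2.96000e-01  1.04531e+02]
carrier top st [ 0.5 54.5] [ 60.1 132.6]
fence outer (np.float32(5.99137), array([70.3, 85.1]))
carrier right (np.float32(5.8465776), array([ 60.2, 102.9]))
stick left (np.float32(5.8359976), array([-11.6,  75. ]))
```

Emit:
apply_moves:
  series:
    - {"x":0.0006,"y":-0.009,"z":0,"wx":0.0005,"wy":0.001,"wz":0,"fingers":-1}
    - {"x":0.0006,"y":-0.009,"z":0,"wx":0.0005,"wy":0,"wz":0,"fingers":-1}
    - {"x":0.0006,"y":-0.008,"z":0,"wx":0,"wy":0,"wz":0,"fingers":-1}

```text
clock: 17.48
tool_pos: [0.5925, 0.1516, 0.0623]
eef_rot: [0.999, 0.038, -0.002, 0.005]
contact_force: [-2.7, -17.3, 9.6]
opening: 0.176
```

```bash
python3 look.py 0 70 w25
```

```text
notch now st [ 0.9 71.1] under 44.0
t 17.48 tcp mm [592.5 151.6  62.3] yaw 4.35 tilt [-0.004 -0.011] F [ -2.7 -17.3   9.6] open 0.176
 shift units [0.     0.0012 0.0013]
 turn units [ 0.0034  0.0015 -0.0075]
left station pt, rel yaw [  0.3 112.7] 0.12
right station pt, rel yaw [ 60.2 113.9] 0.07
plate 9023 st min [-11.4 -95.7  32.2] max [192.  136.3  56.6] slope xy, z [-0.139 -0.056 50.674]
handle 5190 st min [ 1.7  7.9 72.1] max [ 17.2  54.8 110.5] slope xy, z [ 4.60000e-02 -3.10000e-01  1.04909e+02]
carrier top st [ 0.5 68.2] [ 60. 146.]
fence outer (np.float32(5.867355), array([70.3, 89.7]))
carrier right (np.float32(5.754145), array([ 60.2, 111.3]))
stick left (np.float32(5.562258), array([-11.6,  89.6]))
```

Emit:
apply_moves:
  series:
    - {"x":0.001,"y":0.001,"z":0,"wx":0.002,"wy":0,"wz":0,"fingers":-1}
    - {"x":-0.001,"y":0.001,"z":0,"wx":0,"wy":0,"wz":0,"fingers":-1}
    - {"x":-0.003,"y":0.003,"z":0,"wx":0,"wy":0,"wz":0,"fingers":-1}
    - {"x":-0.006,"y":0.006,"z":0,"wx":0,"wy":0,"wz":0,"fingers":-1}

```text
clock: 18.02
tool_pos: [0.5884, 0.1471, 0.0633]
eef_rot: [0.999, 0.039, 0.001, -0.001]
contact_force: [-0.2, 1.4, -0.8]
opening: 0.173
```

```bash
python3 look.py 0 70 w26
```

```text
notch now st [-3.6 67. ] under 45.0
t 18.02 tcp mm [588.4 147.1  63.3] yaw 4.42 tilt [0.002 0.002] F [-0.2  1.4 -0.8] open 0.173
 shift units [ 0.0055 -0.0041  0.0025]
 turn units [-0.0007 -0.0008 -0.0071]
left station pt, rel yaw [ -0.  111.1] 0.07
right station pt, rel yaw [ 59.9 110.3] -0.08
plate 9816 st min [-15.  -36.3  32.9] max [118.7 133.7  56.6] slope xy, z [-1.430e-01 -1.800e-02  5.291e+01]
handle 5291 st min [-3.   3.  72.2] max [ 12.5  50.5 111. ] slope xy, z [ 2.00000e-02 -3.02000e-01  1.05634e+02]
carrier top st [ 0.4 68.2] [ 59.7 143.6]
fence outer (np.float32(5.879199), array([69.8, 92.3]))
carrier right (np.float32(5.686348), array([ 59.9, 107.2]))
stick left (np.float32(5.3062687), array([-15.3,  69.8]))
```

View pics/w26.png

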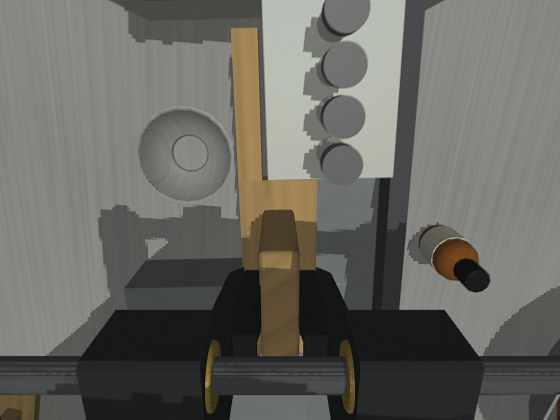

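Emit:
apply_moves:
  series:
    - {"x":-0.008,"y":0.008,"z":0,"wx":0,"wy":0,"wz":0,"fingers":-1}
    - {"x":0,"y":0.04,"z":0,"wx":0,"wy":0,"wz":0,"fingers":-1}
    - {"x":0,"y":0.05,"z":-0.01,"wx":0,"wy":0,"wz":0,"fingers":-1}
    - {"x":0,"y":0.05,"z":-0.03,"wx":0,"wy":0,"wz":0,"fingers":-1}
    - {"x":0,"y":0.02,"z":-0.06,"wx":0,"wy":0,"wz":0,"fingers":-1}
    - {"x":0,"y":0.03,"z":-0.05,"wx":0,"wy":0,"wz":0,"fingers":-1}
    - {"x":-0.03,"y":0.06,"z":0,"wx":0,"wy":0,"wz":0,"fingers":-1}
    - {"x":-0.03,"y":0.06,"z":0,"wx":0,"wy":0,"wz":0,"fingers":-1}

```text
clock: 19.08
tool_pos: [0.5556, -0.1139, 0.1876]
eef_rot: [0.999, 0.042, 0.007, -0.004]
contact_force: [0.6, -0.6, -0.5]
opening: 0.175
```

Emit:
apply_moves:
  series:
    - {"x":-0.03,"y":0.06,"z":0,"wx":0,"wy":0,"wz":0.03,"fingers":-1}
    - {"x":0,"y":0,"z":0,"wx":0,"wy":0,"wz":0.058,"fingers":-1}
    - {"x":0,"y":0,"z":0,"wx":0,"wy":0,"wz":0.058,"fingers":-1}
    - {"x":0,"y":0,"z":0,"wx":0,"wy":0,"wz":0.058,"fingers":-1}
    - {"x":0,"y":0,"z":0,"wx":0,"wy":0,"wz":0.058,"fingers":-1}
    - {"x":0,"y":0,"z":0,"wx":0,"wy":0,"wz":0.058,"fingers":-1}
    - {"x":0,"y":0,"z":0,"wx":0,"wy":0,"wz":0.058,"fingers":-1}
    - {"x":0,"y":0,"z":0,"wx":0,"wy":0,"wz":0.058,"fingers":-1}

```text
clock: 20.08
tool_pos: [0.5315, -0.1744, 0.1887]
eef_rot: [0.788, -0.616, 0.007, -0.008]
contact_force: [-0.1, 0.6, -0.9]
opening: 0.175
```

```bash
python3 - <<'E'
from h import *
go([.462,-.274,.15],-81)
E
```

```text
t 20.07 tcp mm [ 531.5 -174.4  188.7] yaw -75.98 tilt [0.021 0.005] F [-0.1  0.6 -0.9] open 0.175
 shift units [0.0997 0.1155 0.0459]
 turn units [-0.0068  0.0001  0.0279]
```

Emit:
apply_moves:
  series:
    - {"x":0.05,"y":0.055,"z":0.01,"wx":-0.0068,"wy":0,"wz":0.028,"fingers":-1}
    - {"x":0.045,"y":0.058,"z":0.02,"wx":0,"wy":0,"wz":0,"fingers":-1}
    - {"x":0,"y":0,"z":0,"wx":0,"wy":0,"wz":0,"fingers":-1}

```text
clock: 20.45
tool_pos: [0.4584, -0.2681, 0.1638]
eef_rot: [0.76, -0.65, 0.002, -0.001]
contact_force: [-0.6, 1.4, -2.1]
opening: 0.181
```

```bash
cat > look2.py <<'E'
from h import *
go([.462,-.274,.023],-81)
c=camera_model("wrist");p,d=snapshot("wrist");cv2.imwrite("pics/m.png",p[:,:,::-1])
W=cloud(c,d);hsv=cv2.cvtColor(p,cv2.COLOR_RGB2HSV);wood=(hsv[...,1]>80)&(hsv[...,0]<25)&(abs(W[...,0]-.47)<.13)&(abs(W[...,1]+.27)<.06)
zz=np.median(W[wood&(W[...,2]<get_state()["tool_pos"][2]+.0),2]);m=wood&(abs(W[...,2]-zz)<.008)
q=W[m]*1000;k=np.linalg.lstsq(np.c_[q[:,:2]-q[:,:2].mean(0),np.ones(len(q))],q[:,2],rcond=None)[0]
print("plate z",zz,"slope",k.round(3),rect(m,c,zz))
m=(hsv[...,2]<60)&(abs(W[...,2]-.003)<.004)&(abs(W[...,0]-.47)<.16)&(abs(W[...,1]+.27)<.12);print("mat",rect(m|wood,c,.003))
E
python3 look2.py
```

```text
t 20.45 tcp mm [ 458.4 -268.1  163.8] yaw -81.13 tilt [ 0.005 -0.001] F [-0.6  1.4 -2.1] open 0.181
 shift units [ 0.0076 -0.0025  0.1761]
 turn units [-0.0014 -0.0007 -0.0007]
plate z 0.1555416098544516 slope [-2.00000e-03  1.20000e-02  1.55509e+02] (((506.28656005859375, -260.1240234375), (120.74116516113281, 39.96265411376953), 9.757896423339844), (231, 28, 86, 243))
mat (((432.68414306640625, -284.27081298828125), (323.6904296875, 139.4832763671875), 13.946866989135742), (192, 21, 175, 335))
```

Emit:
apply_moves:
  series:
    - {"x":0.0076,"y":-0.002,"z":0.05,"wx":-0.001,"wy":0,"wz":0,"fingers":-1}
    - {"x":0,"y":0,"z":0.05,"wx":0,"wy":0,"wz":0,"fingers":-1}
    - {"x":0,"y":0,"z":0.04,"wx":0,"wy":0,"wz":0,"fingers":-1}
    - {"x":0,"y":0,"z":0,"wx":0,"wy":0,"wz":0,"fingers":-1}

```text
clock: 21.0
tool_pos: [0.4741, -0.268, 0.0527]
eef_rot: [0.763, -0.646, 0.008, -0.006]
contact_force: [0.1, 0.6, -0.8]
opening: 0.175
```

```bash
python3 - <<'E'
from h import *
go([.462,-.274,.0213],-81)
E
```

```text
t 21.00 tcp mm [ 474.1 -268.    52.7] yaw -80.52 tilt [ 0.02  -0.001] F [ 0.1  0.6 -0.8] open 0.175
 shift units [0.0048 0.0169 0.039 ]
 turn units [-0.0061 -0.0012  0.0027]
```

Emit:
apply_moves:
  series:
    - {"x":0.005,"y":0.017,"z":0.02,"wx":-0.006,"wy":-0.001,"wz":0.002,"fingers":-1}
    - {"x":0,"y":0,"z":0.01,"wx":0,"wy":0,"wz":0,"fingers":-1}

```text
clock: 21.25
tool_pos: [0.4636, -0.2745, 0.0297]
eef_rot: [0.761, -0.648, 0.002, -0.001]
contact_force: [0.8, 0.6, -1.4]
opening: 0.181
```

```bash
python3 - <<'E'
from h import *
go([.462,-.274,.0213],-81)
E
```

```text
t 21.25 tcp mm [ 463.6 -274.5   29.7] yaw -80.82 tilt [ 0.004 -0.002] F [ 0.8  0.6 -1.4] open 0.181
 shift units [-0.001   0.0019  0.0105]
 turn units [-0.0013 -0.0009  0.001 ]
```

Emit:
apply_moves:
  series:
    - {"x":0,"y":0,"z":0.008,"wx":-0.0013,"wy":-0.0009,"wz":0,"fingers":-1}
    - {"x":0,"y":0,"z":0.002,"wx":0,"wy":0,"wz":0,"fingers":-1}

```text
clock: 21.5
tool_pos: [0.4644, -0.2748, 0.0218]
eef_rot: [0.761, -0.648, 0.001, -0.0]
contact_force: [0.1, -0.3, -1.1]
opening: 0.179
```

```bash
python3 look2.py
```

```text
t 21.50 tcp mm [ 464.4 -274.8   21.8] yaw -80.83 tilt [ 0.001 -0.001] F [ 0.1 -0.3 -1.1] open 0.179
 shift units [-0.0014  0.0028 -0.0015]
 turn units [-0.0003 -0.0002  0.001 ]
plate z 0.013393362374174822 slope [-6.0000e-03  1.4000e-02  1.3362e+01] (((512.1737670898438, -266.5517883300781), (120.75896453857422, 39.98897171020508), 10.011025428771973), (231, 28, 86, 243))
mat (((487.8309631347656, -270.74853515625), (201.6783905029297, 139.4513397216797), 13.902554512023926), (111, 0, 300, 356))
```

Emit:
apply_moves:
  series:
    - {"x":0,"y":0,"z":0.001,"wx":0,"wy":0,"wz":0,"fingers":-0.2}
    - {"x":0,"y":0,"z":0,"wx":0,"wy":0,"wz":0,"fingers":-0.2}
    - {"x":0,"y":0,"z":0,"wx":0,"wy":0,"wz":0,"fingers":0}
    - {"x":0,"y":0,"z":0,"wx":0,"wy":0,"wz":0,"fingers":0}

```text
clock: 22.05
tool_pos: [0.4654, -0.2751, 0.0221]
eef_rot: [0.761, -0.648, 0.002, -0.001]
contact_force: [-0.2, 0.0, 0.5]
opening: 0.503
```

```bash
python3 look2.py
```

```text
t 22.05 tcp mm [ 465.4 -275.1   22.1] yaw -80.82 tilt [ 0.003 -0.001] F [-0.2  0.   0.5] open 0.503
 shift units [-0.002   0.0039 -0.0012]
 turn units [-0.001  -0.0006  0.001 ]
plate z 0.01294616413344507 slope [-2.0000e-03  3.0000e-03  1.2922e+01] (((485.89971923828125, -271.176025390625), (174.8113555908203, 40.016971588134766), 10.307963371276855), (229, 30, 87, 324))
mat (((487.1522521972656, -270.83642578125), (202.93702697753906, 139.6127471923828), 13.872830390930176), (111, 0, 298, 356))
```

Flat on the mat and released. I'll lift straight up, then clear the view.

Emit:
apply_moves:
  series:
    - {"x":0,"y":0,"z":-0.03,"wx":0,"wy":0,"wz":0,"fingers":0}
    - {"x":0,"y":0,"z":-0.07,"wx":0,"wy":0,"wz":0,"fingers":0}
    - {"x":0,"y":0,"z":-0.07,"wx":0,"wy":0,"wz":0,"fingers":0}
    - {"x":0,"y":0,"z":-0.05,"wx":0,"wy":0,"wz":0,"fingers":0}
    - {"x":0.04,"y":0.06,"z":0,"wx":0,"wy":0,"wz":0,"fingers":0}
    - {"x":0.04,"y":0.06,"z":0,"wx":0,"wy":0,"wz":0,"fingers":0}
    - {"x":0.04,"y":0.04,"z":0,"wx":0,"wy":0,"wz":0,"fingers":0}

```text
clock: 22.98
tool_pos: [0.3558, -0.3898, 0.2043]
eef_rot: [0.765, -0.644, 0.003, -0.002]
contact_force: [0.4, -1.4, -0.9]
opening: 0.497
```

```bash
python3 - <<'E'
from h import *
go();p,d=snapshot("top");ps,_=snapshot("side");c=camera_model("top");W=cloud(c,d);hsv=cv2.cvtColor(p,cv2.COLOR_RGB2HSV);Z=W[...,2]
big=cv2.resize(p[110:300,60:430],None,fx=2.1,fy=2.1,interpolation=cv2.INTER_CUBIC)
sm=cv2.resize(ps[90:400,200:480],None,fx=.64,fy=.64)
big[big.shape[0]-sm.shape[0]:,:sm.shape[1]]=sm
cv2.imwrite("pics/f.png",big[:,:,::-1])
m=np.zeros(d.shape,bool);m[140:185,125:200]=1
m&=(hsv[...,1]<45)&(hsv[...,2]>150)&(W[...,1]>.16)&(W[...,1]<.266)&(Z>.055)&(Z<.072);m=cv2.morphologyEx(m.astype(np.uint8),cv2.MORPH_CLOSE,np.ones((5,5)))
r,b=rect(m,c,.064);print("carrier",r,b,"st",RS.T@(np.array(r[0])-O),"z",np.median(Z[m>0]))
q=W[m>0];k=np.linalg.lstsq(np.c_[q[:,:2]-q[:,:2].mean(0),np.ones(len(q))],q[:,2],rcond=None)[0];print("slope",k.round(3))
p0=np.load("top0.npz")["p"]
df=(np.abs(p.astype(int)-p0).max(2)>50).astype(np.uint8)
n,_,s,_=cv2.connectedComponentsWithStats(df);print([x.tolist() for x in s[1:] if x[4]>25])
E
```

```text
t 22.98 tcp mm [ 355.8 -389.8  204.3] yaw -80.19 tilt [ 0.007 -0.002] F [ 0.4 -1.4 -0.9] open 0.497
carrier ((605.8025512695312, 229.13372802734375), (61.720970153808594, 74.46067810058594), 3.5271801948547363) (128, 147, 32, 27) st [ 30.2551888  106.75664099] z 0.06461907028076819
slope [-0.992 -0.8    0.067]
[[126, 147, 34, 14, 237], [218, 148, 38, 31, 405], [127, 162, 34, 13, 283], [138, 173, 24, 4, 42], [226, 173, 31, 10, 73], [338, 182, 30, 69, 160], [337, 186, 29, 70, 117], [323, 207, 224, 213, 16727], [350, 224, 12, 17, 38], [411, 292, 11, 7, 28], [467, 301, 93, 119, 3140], [499, 334, 12, 29, 56]]
```

View pics/f.png

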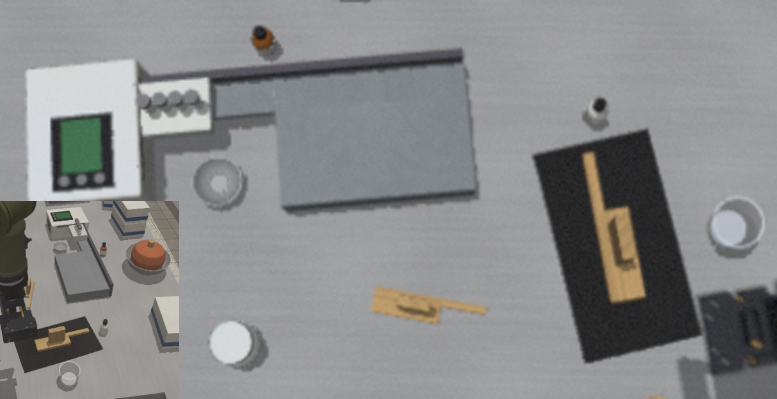

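```bash
python3 -c "
from plant import *
print(finish_job())"
```

```text
the job is handed in; nothing more can be done
None
```

The carrier is home against the reader and the fence, the stick is back on its mat, and I handed the job in at about 23 s on the clock.

**What I did**
- I pressed the carrier square with the stick while it was wholly on the deck. On the first try at feeding, the stick tilted in the grip.
- I set the stick down on the deck, took it again lower on the handle with more force, and pressed the carrier square a second time. It was then within about 0.1° of the fence.
- I fed it along the ledge at about 5 N until it stopped on the reader, where the push rose to 17 N. The gripper itself never came near the carrier.
- I backed the stick off diagonally, laid it flat on the mat with the handle up, let go and lifted clear.

**Last checks**
- **Wrist view, just after backing off:** the carrier edge was at the fence face within about 0.1 mm. The angle between them was about 0.2°, which is within the measurement noise.
- **Trailing face:** it read about 68 mm along the feed direction, against 70 mm when home. I put this down to a calibration offset, because the stop was clear in the force.
- **Overhead view at the end:** the carrier sits at the reader and the stick lies flat on the mat. The bystanders I could see in the picture stand where they were.
- **Checks that disagreed:** two of the overhead measures failed. The carrier yaw read 3.5° against about 5.8° for the fence, with its outline cut short, and the surface-slope fit gave nonsense values. For angle I relied on the wrist view. Level I judged only from the overhead view and a carrier-top height of about 64 mm, the value expected.

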